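Pack the sterilising box

ROBOT

A 6-joint arm with a two-finger parallel gripper is mounted at the origin on the work surface. World frame = base frame: x ahead of the robot, y to its left, z up, the work surface at z = 0. Lengths are in m, angles in degrees, forces in N, time in s.
With the tool pointing down it reaches from about 0.25 to 0.725 m from the base axis. Payload 9.7 kg.
Tool frame: the origin (TCP) lies between the finger pads; the fingertips stand bot.tcp_to_tips ahead of it and the grasp point (between the pads) lies 2 mm behind it (bot.tcp_to_tips is the distance from the TCP to the fingertips, in m); z points along the fingers, y is the line along which they close (so a half turn about z gives the same grasp; the last joint's range is limited). The gripper opens to 85 mm and grips with 20 to 120 N. Pads are 22 mm wide; open, the fingers measure 114 mm over their backs; the gripper's body (76 mm by 85 mm) begins 54 mm behind the grasp point. The pads swing forward as they close: fully open they stand 13 mm farther back than shut.
Start: joints at [75.688, 4.979, 10.078, 95.1, 0, 90], TCP at [0.136, 0.533, 0.248] pointing down, gripper open.
Joint ranges: [-179.16, 179.16], [-48.56, 103.87], [-65.8, 70.77], [-126.05, 130.52], [-82.76, 87.17], [-180, 180]. Speed limits (degrees/s): [127.2, 127.2, 147.25, 180, 180, 180].

INTERFACE

Orientations are given as [roll, pitch, yaw] about the fixed x, y, z axes, in that order (R = Rz(yaw) Ry(pitch) Rx(roll)).
In Python, from workcell import sensors, camera, camera_params, bot gives the robot as it stands.
- The arm moves only by the tool apply_moves, never from a script. Its argument "motion" is a list of rows, each an object with "jaw": the opening, from -1 (shut) to 1 (fully open); "xyz": the shift along the tool's x, y, z in mm, a list of three; "twist": the turn about the tool's z in rad. A call has 1 to 5 rows; each row is the pose to reach, as a shift and turn from the pose commanded when the call began, along the tool's axes at that moment; what a row does not reach only later rows make up. A row lasts 1/8 s, in which the tool goes at most 62.5 mm and 10.7 degrees, less where a joint would pass 70% of its speed; a pose out of reach is approached as far as the arm can. A call with a gripper value outside its range is refused whole. The fingers move at their own pace and stop on an object; "grip_force" is the grip in N (left out, the last holds). Time passes only in rows, so rows that repeat a pose let the fingers close. It gives the time, the measured TCP pose, the force, the opening and the grip force at its end, in the units of the state.
- sensors.get_obs(): the state, without advancing time (a new reading comes with each control period).
- camera(name): name is "scene" or "top"; returns (picture, depth): 384x512x3 uint8, red, green, blue; 384x512 float32, m along the optical axis (not along the pixel's ray), 0 where there is no reading.
- camera_params(name): a dict with "mtx" (3x3 intrinsics, pixels), "k1" (the pictures are not rectified: a ray, as slopes to the right and down, at radius r is drawn at 1 + k1 r^2 times it, then the intrinsics apply), "rvec" (rotation vector, rad) and "tvec" (3), from world to camera coordinates, as OpenCV has them. Camera axes: x right, y down, z forward; pixel columns grow to the right and rows downward; lengths in m; the calibration is good to about 2 mm. A picture is of the moment at which its call begins. camera_params takes no time and is no camera call.
- bot.job_done(): hands the job in; it is judged then, once.
The state is a dict: "time": time; "q": joint angles; "qd": joint speeds; "joint_efforts": joint torques, N m; "ee_pos": TCP position; "tcp_rot": TCP orientation; "wrist_force": force on the tool from outside, world axes, zero at the start; "torque": the same for the moment, N m; "opening": finger opening in m; "grasp_force": force on a finger pad.
Only numpy, scipy, OpenCV 4.12 (cv2) and the standard library are available. Lean on these libraries where they do the work, as an engineer would, in place of code of your own. Each camera call takes 0.05 s, during which the arm holds its last target. There are 200 camera calls.

TASK

Pack the steel sterilising box: carry the handled steel tray over it and tip the five black caps into the large bay without your fingers touching them, then set the empty tray back down flat on the grey mat. Lay the spatula flat along the long front bay and close the lid fully. Put the tray and spatula down rather than dropping them, and leave everything else as it is, including the two vials already in the box.

Things in the scene. Friction and masses are not known exactly. Their poses are not given: they have to be found in the camera images.
- mat: Flat grey drying mat lying fixed on the bench, 280 (x) x 330 (y) x 3 mm; origin at the centre of its underside. The tray and the spatula start on it, side by side, either one on the left.
- box: Steel box fixed on the bench, 200 (x) x 270 (y) x 55 mm high, walls 4, floor 3 mm; origin under its centre, x away from the robot at yaw 0. A divider (3 mm, 50 mm high) along y at x = -28.5 mm parts the long front bay from the back; one along x at y = 36.5 mm splits the back into the large bay (-y side) and a small bay (+y side) holding two vials. Lid hinged on the far (+x) edge.
- cap_bay (a point): Centre of the floor of the large bay of the box, where the caps go; clear 123 (x) x 166 (y) mm and 47 mm deep below the divider tops (52 mm below the box rim). Axes as the box.
- spatula_bay (a point): Centre of the floor of the long front bay of the box; clear 66 (x) x 262 (y) mm, 52 mm below the box rim. Axes as the box.
- lid (a joint): Opening angle of the box lid in rad: 0 closed on the rim, starts at 1.66 to 1.84, standing open just past upright, stop at 1.9. Stiff friction hinge (about 0.45 N m): the lid stays where it is left and must be pushed all the way down, with about 1 to 3 N near its free edge.
- lid_hinge (a point): Middle of the lid's hinge line (along the box's y), at the box's far top edge, 55.5 mm above its underside. The lid is a plate reaching 200 mm from this line, 270 mm wide, 4 mm thick on the outer side of it. These axes turn with the lid: -x runs from the hinge to the free edge, z is the lid's outward normal (up when closed).
- lid_tab (a point): Centre of the outer face of the thumb tab (18 x 70 x 4 mm) that sticks out from the middle of the lid's free edge, 209 mm from the hinge line; axes turn with the lid as for lid_hinge.
- tray: Steel scoop tray, 0.2 kg: pan 150 (x) x 94 (y) mm, floor 3 mm; walls 3 mm thick, 24 mm high on both long sides and at the back (-x); front (+x) end open, where pieces slide off: some from 20 degrees of tilt, all at 50 to 60. Origin under the pan's centre. Black bar handle behind, x = -85 to -180 mm, 16 mm wide, 18 mm high. Loaded, balances about 100 mm ahead of tray_grip: grip it hard (60 N).
- tray_grip (a point): Middle of the handle's grip, at x = -115 mm, z = 36 mm in the tray's frame; pinch across y (16 mm). Axes as the tray.
- tray_lip (a point): Middle of the open front edge of the pan floor, at x = +75 mm, on top of the floor (z = 3 mm). Axes as the tray.
- cap1: Black plastic screw cap, 27 mm across and 19 mm high, 15 g, starting upright in the tray; origin at the centre of its underside.
- cap2: Black plastic screw cap, 27 mm across and 19 mm high, 15 g, starting upright in the tray; origin at the centre of its underside.
- cap3: Black plastic screw cap, 27 mm across and 19 mm high, 15 g, starting upright in the tray; origin at the centre of its underside.
- cap4: Black plastic screw cap, 27 mm across and 19 mm high, 15 g, starting upright in the tray; origin at the centre of its underside.
- cap5: Black plastic screw cap, 27 mm across and 19 mm high, 15 g, starting upright in the tray; origin at the centre of its underside.
- spatula: Loose lab spatula 190 mm long lying along its x: wooden handle (from x = -95 to 0 mm, 14 mm wide, 11 mm high) and a flat steel blade with a round end (x = 0 to 95 mm, 18 mm wide, 3 mm thick) level with the handle's underside. 50 g. Origin at the middle of the underside; either way round will do in its bay.
- spatula_grip (a point): Point in the handle's middle near the balance point, at x = -25 mm, z = 5.5 mm in the spatula's frame; pinch across y (14 mm).
- dishes_back: Stack of four culture dishes, 90 mm across, 59 mm high, behind; origin under its centre. Leave it alone.
- dishes_side: Stack of three culture dishes, 90 mm across, 44 mm high, on the right; origin under its centre. Leave it alone.
- marker: Marker pen lying on the bench between mat and box, 130 mm long (x), 13 mm thick; origin under its middle. Leave it alone.
- tip_box: Pipette tip box, 120 x 83 x 62 mm, on the left; origin under its centre. Leave it alone.
- vial1: Glass vial, 24 mm across, 42 mm high, standing in the small bay; origin under its centre. Leave it alone.
- vial2: Second such vial, in the small bay. Leave it alone.
There are look-alikes about, which are no part of the job. Leave any orange look-alike of the spatula alone.

How it is judged:
By the outcome, as a careful person would: the job done as asked, in the order asked, and still so for the second after the job is handed in, with the robot touching nothing.
It also fails if it takes over 72 s, if anything falls off the work surface, if the arm or the gripper's body presses on something with over 40 N, if the wrist force passes 120 N, or if a joint passes its speed limit or range.

## Working session

There is one attempt and no reset: what is moved stays moved. The work goes in short steps, Python scripts to look and compute and a tool call to move; the robot and the scene stay as the last step left them, time stands still between calls to the robot, and variables do not carry over. Pictures are saved under pics/ and viewed, at most 10 in all, crops included, and the job is handed in when it is done.

Besides the shell and the picture viewer there is one more tool, called by a JSON object that holds its "op" and its "data", one argument or row to a line. apply_moves: Moves the arm, as the interface text tells. Its arguments: {"type":"object","properties":{"motion":{"type":"array","items":{"type":"object","properties":{"jaw":{"type":"number"},"xyz":{"type":"array","items":{"type":"number"}},"twist":{"type":"number"}}}},"grip_force":{"type":"number"}},"required":["motion"]}

```bash
ls; mkdir -p pics; cat > h.py <<'E'
import numpy as np, cv2
from workcell import sensors, camera, camera_params, bot
def cp(n):
    p=camera_params(n); R=cv2.Rodrigues(np.array(p['rvec'],float))[0]; return np.array(p['mtx'],float),float(p['k1']),R,np.array(p['tvec'],float).ravel()
def ray(n,uv):
    K,k,R,t=cp(n); uv=np.atleast_2d(np.array(uv,float))
    d=cv2.undistortPoints(uv.reshape(-1,1,2),K,np.array([k,0,0,0.])).reshape(-1,2)
    d=np.c_[d,np.ones(len(d))]; return -R.T@t, d@R   # origin, dirs (cam z=1)
def plane(n,uv,z):
    o,d=ray(n,uv); return o+d*((z-o[2])/d[:,2])[:,None]
def cloud(n,dep):
    h,w=dep.shape; v,u=np.mgrid[:h,:w]; o,d=ray(n,np.c_[u.ravel(),v.ravel()])
    return (o+d*dep.reshape(-1,1)).reshape(h,w,3)
def proj(n,P):
    K,k,R,t=cp(n); return cv2.projectPoints(np.atleast_2d(np.array(P,float)),R,t,K,np.array([k,0,0,0.]))[0].reshape(-1,2)
E
python3 - <<'E'
from h import *
print(sensors.get_obs(), bot.tcp_to_tips)
for n in('scene','top'):
    im,d=camera(n); np.savez(f'{n}0.npz',im=im,d=d); cv2.imwrite(f'pics/{n}0.png',cv2.resize(im[:,:,::-1],(800,600)))
    print(n,cp(n)[1],ray(n,[[256,192]]),(d>0).mean())
E
```

```text
pics
{'time': 0.0, 'q': array([7.56876546e+01, 5.01263086e+00, 1.00335396e+01, 9.50972208e+01,
       2.27382472e-03, 8.99990441e+01]), 'qd': array([ 0.01808407, -0.12458998, -0.05400186, -0.04318382, -0.07553657,
       -0.12095228]), 'joint_efforts': array([-4.82177984e-04, -5.20396614e+01,  4.64801967e+01,  1.65039708e-02,
        4.77179674e-05, -4.76145843e-06]), 'ee_pos': array([0.13590629, 0.53274506, 0.24756015]), 'tcp_rot': array([-1.79923688e+02, -2.27509590e-03,  1.65688607e+02]), 'wrist_force': array([-0.96768204,  0.00805854, -0.78689018]), 'torque': array([-0.03949566,  0.0179934 ,  0.00760161]), 'grasp_force': 0.0, 'opening': 0.08567806725674115} 0.017
scene -0.057542408086914715 (array([1.2510744 , 0.01382664, 1.41735823]), array([[-0.49497865, -0.01023603, -0.86886824]])) 0.9957733154296875
top -0.036103434606941875 (array([ 0.35086474, -0.01293705,  1.21254039]), array([[ 0.12055451,  0.0105999 , -0.99289611]])) 0.9960225423177084
```

View pics/top0.png

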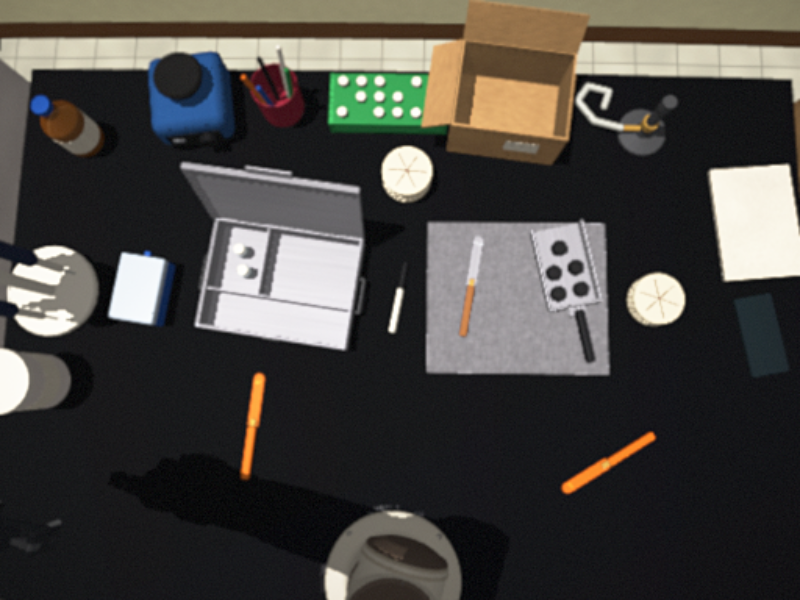

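View pics/scene0.png

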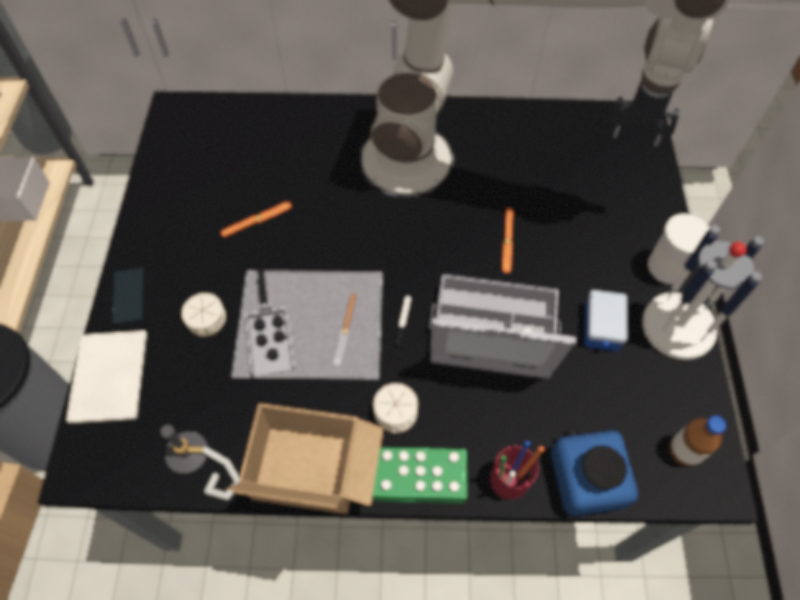

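The pictures (800×600) show:
- **Tray:** on the right of the mat, pan around (567,268) and black handle at (585,335), pointing toward the robot.
- **Spatula:** wood and steel, on the mat from (478,240) to (464,333).
- **Box:** at (280,280), with its lid open at the far side.
- **Orange look-alikes:** at (253,425) and (608,463), both on the bare bench. The real spatula is the one on the mat with the steel blade.

Next I measure these.

```bash
python3 - <<'E'
from h import *
D=np.load('top0.npz'); im=D['im']; d=D['d']; P=cloud('top',d); hsv=cv2.cvtColor(im,cv2.COLOR_RGB2HSV)
def rect(m,z,name):
    v,u=np.nonzero(m); Q=plane('top',np.c_[u,v],z)[:,:2]
    (c,s,a)=cv2.minAreaRect((Q*1000).astype(np.float32)); 
    w=Q-Q.mean(0); ev,E=np.linalg.eigh(w.T@w); 
    print(name,len(Q),'c',np.round(c,1),'size',np.round(s,1),'ang',round(a,1),'pca',round(np.degrees(np.arctan2(E[1,1],E[0,1])),1),'mean',Q.mean(0).round(4),'z',np.median(P[...,2][m]).round(4))
def reg(u0,v0,u1,v1):
    m=np.zeros(d.shape,bool); k=.64; m[int(v0*k):int(v1*k),int(u0*k):int(u1*k)]=1; return m
def big(m):
    n,l,s,c=cv2.connectedComponentsWithStats(m.astype(np.uint8)); return l==1+np.argmax(s[1:,4])
H,S,V=[hsv[...,i].astype(int) for i in range(3)]
z=P[...,2]
mat=reg(430,225,605,370)
print('mat z',np.median(z[reg(500,320,550,370)]),'bench',np.median(z[reg(400,350,420,370)]))
rect(big(reg(400,200,640,400)&(S<40)&(V>60)),.003,'mat')
rect(big(mat&reg(565,308,600,368)&(V<60)),.048,'handle top')
rect(big(mat&reg(450,225,495,345)&(S>90)),.014,'wood')
rect(big(mat&reg(470,230,490,283)&(V>170)),.006,'blade')
# caps
m=reg(535,230,597,305)&(V<70); n,l,s,c=cv2.connectedComponentsWithStats(m.astype(np.uint8))
for i in range(1,n):
    if s[i,4]>30: print('cap',s[i,4],c[i]/.64,plane('top',[c[i]],.025).round(4), np.median(z[l==i]).round(4))
rect(big(reg(180,200,380,360)&(z>.047)&(z<.061)),.0555,'rim')
lm=big(reg(170,150,370,245)&(z>.075)); Q=P[lm]; cc=Q.mean(0); n=np.linalg.svd(Q-cc,full_matrices=False)[2][2]; print('lid n',n,cc,len(Q),Q.min(0),Q.max(0))
np.set_printoptions(precision=4,suppress=True)
print('box corners px->z55', plane('top',np.array([[200,322],[350,345],[215,222],[361,240]])*.64,.055))
crop=np.hstack([cv2.resize(im[130:250,265:395],(400,369),interpolation=3),cv2.resize(im[95:230,110:245],(400,369),interpolation=3)]); cv2.imwrite('pics/crop1.png',crop[:,:,::-1])
E
```

```text
mat z 0.004287523263459714 bench 0.0012980599493163103
mat 10767 c [ 511.7 -213.8] size [290.4 336.2] ang 0.8 pca 91.9 mean [ 0.5072 -0.2123] z 0.0048
handle top 166 c [ 437.  -326.2] size [89.6 14.6] ang 12.4 pca -167.8 mean [ 0.4365 -0.3261] z 0.0485
wood 163 c [ 486.1 -122.3] size [ 13.5 103.1] ang 80.9 pca 171.0 mean [ 0.4836 -0.1218] z 0.0149
blade 208 c [ 579.1 -136.7] size [20.9 90.2] ang 81.3 pca 173.0 mean [ 0.5791 -0.1371] z 0.0071
cap 61 [558.70901639 247.8227459 ] [[ 0.5977 -0.2876  0.025 ]] 0.0263
cap 64 [574.95117188 266.91894531] [[ 0.563  -0.3168  0.025 ]] 0.0262
cap 61 [553.125      272.54098361] [[ 0.5517 -0.2772  0.025 ]] 0.0265
cap 59 [579.95233051 288.47987288] [[ 0.5236 -0.3255  0.025 ]] 0.0268
cap 59 [557.7595339  293.22033898] [[ 0.514  -0.2854  0.025 ]] 0.0266
rim 562 c [520.4 217. ] size [271.1 204.2] ang 82.5 pca 111.7 mean [0.5548 0.2507] z 0.0557
lid n [-0.98184659  0.1597432  -0.10227117] [0.63719678 0.20213627 0.18554914] 3335 [ 0.35086474 -0.01293705  0.07509104] [0.67118946 0.33917005 1.21254039]
box corners px->z55 [[0.4436 0.355  0.055 ]
 [0.4096 0.0854 0.055 ]
 [0.6264 0.3387 0.055 ]
 [0.5982 0.0719 0.055 ]]
```

View pics/crop1.png

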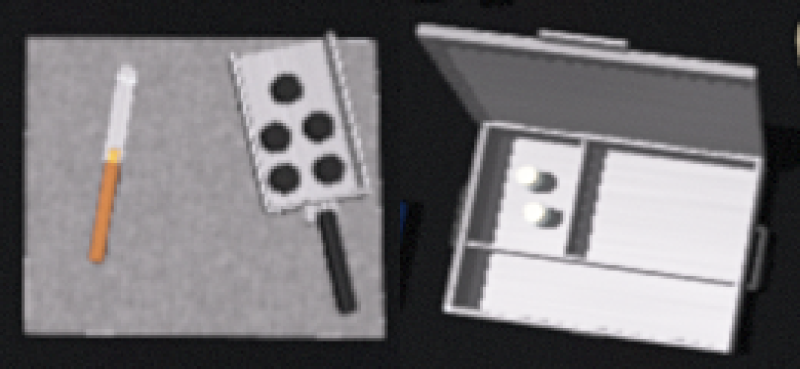

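The enlarged crop shows the spatula with the steel blade on the mat, left of the tray. The tray holds five caps, and its handle runs to the lower right. In the box, the vials are in the upper-left small bay and the large bay is upper right.

All the measured sizes agree with those given: mat 280×330, handle 95×16, rim 200×270. I now move towards the tray handle.

{"op": "apply_moves", "data": {
  "motion": [
    {"jaw":1,"xyz":[-34,-50,0]},
    {"jaw":1,"xyz":[-68,-100,0]},
    {"jaw":1,"xyz":[-102,-151,0]},
    {"jaw":1,"xyz":[-135,-201,0]},
    {"jaw":1,"xyz":[-169,-252,0]}
  ]
}}

```text
validation failed for argument at $.mo...
```

{"op": "apply_moves", "data": {
  "motion": [
    {"jaw":1,"xyz":[-34,-50,0]},
    {"jaw":1,"xyz":[-68,-100,0]},
    {"jaw":1,"xyz":[-102,-151,0]},
    {"jaw":1,"xyz":[-135,-201,0]},
    {"jaw":1,"xyz":[-169,-252,0]}
  ]
}}

```text
validation failed for argument at $.mo...
```

{"op": "apply_moves", "data": {
  "motion": [
    {"jaw":0.2,"xyz":[-34,-50,0]},
    {"jaw":0.2,"xyz":[-68,-100,0]},
    {"jaw":0.2,"xyz":[-102,-151,0]},
    {"jaw":0.2,"xyz":[-135,-201,0]},
    {"jaw":0.2,"xyz":[-169,-252,0]}
  ]
}}

```text
validation failed for argument at $.mo...
```

```bash
cat >> h.py <<'E'
def to(x,y,z,yaw,yaw0=None):
    o=sensors.get_obs(); p=np.array(o['ee_pos']); y0=np.radians(o['tcp_rot'][2] if yaw0 is None else yaw0)
    d=np.array([x,y,z])-p; c,s=np.cos(y0),np.sin(y0)
    t=-((np.radians(yaw)-y0+np.pi)%(2*np.pi)-np.pi)
    print('at',p.round(4),'rot',np.round(o['tcp_rot'],2),'q',np.round(o['q'],0),'t',round(o['time'],2),'open',round(o['opening'],4),'gf',round(o['grasp_force'],1),'F',np.round(o['wrist_force'],1))
    print('shift mm',np.round([1000*(d[0]*c+d[1]*s),1000*(d[0]*s-d[1]*c),-1000*d[2]],1),'twist',round(t,3))
E
python3 -c "
from h import *
to(.439,-.3255,.10,192.2)"
```

```text
at [0.1359 0.5327 0.2477] rot [-179.93   -0.    165.69] q [76.  5. 10. 95.  0. 90.] t 0.1 open 0.0858 gf 0.0 F [ 0.4 -0.6  0.2]
shift mm [-505.9 -756.7  147.7] twist -0.463
```

{"op": "apply_moves", "data": {
  "motion": [
    {"jaw":1.0,"xyz":[-34,-50,0],"twist":0.0},
    {"jaw":1.0,"xyz":[-68,-100,0],"twist":0.0},
    {"jaw":1.0,"xyz":[-102,-151,0],"twist":0.0},
    {"jaw":1.0,"xyz":[-135,-201,0],"twist":0.0},
    {"jaw":1.0,"xyz":[-169,-252,0],"twist":0.0}
  ]
}}

```text
time: 0.72
ee_pos: [0.2374, 0.2452, 0.248]
tcp_rot: [180.0, 0.0, 165.7]
wrist_force: [1.4, 0.7, 0.5]
opening: 0.0857
grasp_force: 0.0
```

{"op": "apply_moves", "data": {
  "motion": [
    {"jaw":1.0,"xyz":[-34,-50,0],"twist":0.0},
    {"jaw":1.0,"xyz":[-68,-100,0],"twist":0.0},
    {"jaw":1.0,"xyz":[-102,-151,0],"twist":0.0},
    {"jaw":1.0,"xyz":[-135,-201,0],"twist":0.0},
    {"jaw":1.0,"xyz":[-169,-252,0],"twist":0.0}
  ]
}}

```text
time: 1.35
ee_pos: [0.339, -0.0411, 0.2483]
tcp_rot: [180.0, 0.0, 165.7]
wrist_force: [1.1, 1.1, 0.2]
opening: 0.0854
grasp_force: 0.0
```

{"op": "apply_moves", "data": {
  "motion": [
    {"jaw":0.2,"xyz":[-34,-50,0],"twist":-0.15},
    {"jaw":0.2,"xyz":[-68,-100,0],"twist":-0.3},
    {"jaw":0.2,"xyz":[-102,-151,0],"twist":-0.463},
    {"jaw":0.2,"xyz":[-135,-201,0],"twist":-0.463},
    {"jaw":0.2,"xyz":[-167,-252,0],"twist":-0.463}
  ]
}}

```text
time: 1.98
ee_pos: [0.4386, -0.3266, 0.2479]
tcp_rot: [180.0, -0.0, -167.8]
wrist_force: [1.0, -0.7, 1.0]
opening: 0.0514
grasp_force: 0.0
```

```bash
python3 -c "
from h import *
to(.439,-.3255,.037,192.2)"
```

```text
at [ 0.4386 -0.3266  0.2479] rot [ 179.98   -0.   -167.81] q [-37.   5.  10.  95.   0. -49.] t 1.98 open 0.0514 gf 0.0 F [ 1.  -0.7  1. ]
shift mm [ -0.6   1.  210.9] twist -0.0
```

{"op": "apply_moves", "data": {
  "motion": [
    {"jaw":0.2,"xyz":[0,1,60],"twist":0.0},
    {"jaw":0.2,"xyz":[0,1,120],"twist":0.0},
    {"jaw":0.2,"xyz":[0,1,170],"twist":0.0},
    {"jaw":0.2,"xyz":[0,1,200],"twist":0.0},
    {"jaw":0.2,"xyz":[0,1,211],"twist":0.0}
  ]
}}

```text
time: 2.6
ee_pos: [0.4371, -0.3227, 0.0351]
tcp_rot: [179.9, -0.1, -167.8]
wrist_force: [0.4, -0.3, 1.1]
opening: 0.0513
grasp_force: 0.0
```

{"op": "apply_moves", "data": {
  "motion": [
    {"jaw":-1.0,"xyz":[0,0,0],"twist":0.0},
    {"jaw":-1.0,"xyz":[0,0,0],"twist":0.0},
    {"jaw":-1.0,"xyz":[0,0,0],"twist":0.0},
    {"jaw":-1.0,"xyz":[0,0,0],"twist":0.0},
    {"jaw":-1.0,"xyz":[0,0,0],"twist":0.0}
  ],
  "grip_force": 80
}}

```text
time: 3.22
ee_pos: [0.4389, -0.3241, 0.0388]
tcp_rot: [-179.9, 0.1, -167.8]
wrist_force: [-1.2, -0.7, 7.1]
opening: 0.015
grasp_force: 79.5
```

```bash
python3 - <<'E'
from h import *
to(.439,-.3255,.10,192.2)
im,d=camera('top'); cv2.imwrite('pics/g1.png',cv2.resize(im[110:260,260:460],(800,600),interpolation=3)[:,:,::-1])
E
```

```text
at [ 0.4389 -0.3241  0.0388] rot [-1.7988e+02  9.0000e-02 -1.6778e+02] q [-36.   5. -13.  72.  -0. -49.] t 3.23 open 0.015 gf 79.5 F [-1.2 -0.7  7.1]
shift mm [  0.2  -1.4 -61.2] twist 0.0
```

View pics/g1.png

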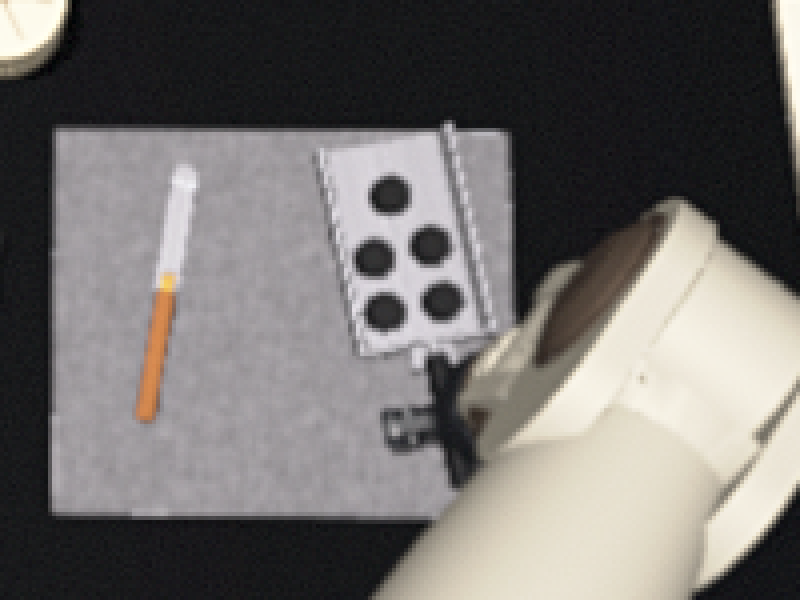

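The handle is gripped at (440,410) in the crop. The caps are upright in the tray and undisturbed. I lift gently.

{"op": "apply_moves", "data": {
  "motion": [
    {"jaw":-1.0,"xyz":[0,0,-3],"twist":0.0},
    {"jaw":-1.0,"xyz":[0,0,-8],"twist":0.0},
    {"jaw":-1.0,"xyz":[0,0,-16],"twist":0.0},
    {"jaw":-1.0,"xyz":[0,0,-26],"twist":0.0},
    {"jaw":-1.0,"xyz":[0,0,-36],"twist":0.0}
  ]
}}

```text
time: 3.9
ee_pos: [0.4382, -0.3235, 0.0742]
tcp_rot: [-180.0, 0.0, -167.8]
wrist_force: [-0.2, 0.0, -2.3]
opening: 0.0147
grasp_force: 78.4
```

{"op": "apply_moves", "data": {
  "motion": [
    {"jaw":-1.0,"xyz":[0,0,-12],"twist":0.0},
    {"jaw":-1.0,"xyz":[0,0,-26],"twist":0.0},
    {"jaw":-1.0,"xyz":[0,0,-42],"twist":0.0},
    {"jaw":-1.0,"xyz":[0,0,-56],"twist":0.0},
    {"jaw":-1.0,"xyz":[0,0,-64],"twist":0.0}
  ]
}}

```text
time: 4.53
ee_pos: [0.4385, -0.3237, 0.1386]
tcp_rot: [-180.0, 0.0, -167.8]
wrist_force: [-1.1, -0.5, -2.1]
opening: 0.0145
grasp_force: 78.4
```

```bash
cat >> h.py <<'E'
def tray_tilt():
    "bright pan pixels ahead of the gripper: fit plane, give nose-down tilt along the tool's forward dir (-x tool)"
    o=sensors.get_obs(); im,d=camera('top'); P=cloud('top',d); p=np.array(o['ee_pos']); a=np.radians(o['tcp_rot'][2]+180); f=np.array([np.cos(a),np.sin(a)]); l=np.array([-f[1],f[0]])
    r=P[...,:2]-p[:2]; X=r@f; Y=r@l; hsv=cv2.cvtColor(im,cv2.COLOR_RGB2HSV)
    m=(d>0)&(abs(Y)<.036)&(X>.06)&(X<.19)&(hsv[...,2]>110)&(P[...,2]>.02)
    A=np.c_[X[m],Y[m],np.ones(m.sum())]; z=P[...,2][m]
    for _ in range(6):
        k=np.linalg.lstsq(A,z,rcond=None)[0]; e=abs(A@k-z); g=e<max(.004,np.median(e)*2); A,z=A[g],z[g]
    print('n',len(z),'nose-down deg',np.degrees(np.arctan(-k[0])).round(1),'roll',np.degrees(np.arctan(k[1])).round(1),'z at grip',(k[2]-p[2]).round(4),'Xmax',X[m].max().round(3),'zmin',z.min().round(3))
    return im
E
python3 - <<'E'
from h import *
im=tray_tilt()
cv2.imwrite('pics/lift.png',im[:,:,::-1])
# tray target: grip pt 205 behind lip; aligned with box yaw -7.5, lip about 15 past bay front
to(.4365,-.33,.14,172.5)
E
```

```text
n 557 nose-down deg 1.1 roll -0.1 z at grip -0.0302 Xmax 0.19 zmin 0.101
at [ 0.4386 -0.3238  0.1392] rot [-1.7992e+02  7.0000e-02 -1.6778e+02] q [-36.   3.  -4.  83.  -0. -49.] t 4.58 open 0.0146 gf 78.4 F [-0.3 -1.5 -1.9]
shift mm [ 3.4 -5.6 -0.8] twist 0.344
```

The tray is held level, with 1° of sag. I carry it towards the box.

{"op": "apply_moves", "data": {
  "motion": [
    {"jaw":-1.0,"xyz":[0,7,-3],"twist":0.01},
    {"jaw":-1.0,"xyz":[1,23,-8],"twist":0.03},
    {"jaw":-1.0,"xyz":[2,46,-15],"twist":0.06},
    {"jaw":-1.0,"xyz":[4,77,-23],"twist":0.1},
    {"jaw":-1.0,"xyz":[6,110,-31],"twist":0.15}
  ]
}}

```text
time: 5.2
ee_pos: [0.4083, -0.216, 0.1679]
tcp_rot: [180.0, -0.1, -176.5]
wrist_force: [-0.3, 0.3, -2.3]
opening: 0.0147
grasp_force: 78.3
```

{"op": "apply_moves", "data": {
  "motion": [
    {"jaw":-1.0,"xyz":[3,31,0],"twist":0.05},
    {"jaw":-1.0,"xyz":[6,62,0],"twist":0.1},
    {"jaw":-1.0,"xyz":[9,92,0],"twist":0.14},
    {"jaw":-1.0,"xyz":[12,122,0],"twist":0.17},
    {"jaw":-1.0,"xyz":[15,151,0],"twist":0.194}
  ]
}}

```text
time: 5.82
ee_pos: [0.3838, -0.0662, 0.1678]
tcp_rot: [180.0, -0.0, 172.4]
wrist_force: [1.0, 0.6, -3.7]
opening: 0.0148
grasp_force: 78.4
```

{"op": "apply_moves", "data": {
  "motion": [
    {"jaw":-1.0,"xyz":[4,30,0],"twist":0.0},
    {"jaw":-1.0,"xyz":[8,60,0],"twist":0.0},
    {"jaw":-1.0,"xyz":[12,90,0],"twist":0.0},
    {"jaw":-1.0,"xyz":[15,118,0],"twist":0.0},
    {"jaw":-1.0,"xyz":[19,145,0],"twist":0.0}
  ]
}}

```text
time: 6.45
ee_pos: [0.3839, 0.0799, 0.1678]
tcp_rot: [180.0, -0.0, 172.5]
wrist_force: [0.2, -0.2, -2.1]
opening: 0.0148
grasp_force: 78.3
```

```bash
python3 - <<'E'
from h import *
tray_tilt()
to(.385,.1844,.17,172.5)
E
```

```text
n 465 nose-down deg 2.0 roll -0.0 z at grip -0.0276 Xmax 0.19 zmin 0.13
at [0.3839 0.0819 0.1678] rot [ 1.7991e+02 -7.0000e-02  1.7254e+02] q [ 12. -18. -19.  88.   0.  19.] t 6.5 open 0.0149 gf 78.3 F [-1.5 -0.2 -1.9]
shift mm [ 12.2 101.7  -2.2] twist 0.001
```

{"op": "apply_moves", "data": {
  "motion": [
    {"jaw":-1.0,"xyz":[3,26,0],"twist":0.0},
    {"jaw":-1.0,"xyz":[6,51,0],"twist":0.0},
    {"jaw":-1.0,"xyz":[9,74,0],"twist":0.0},
    {"jaw":-1.0,"xyz":[11,91,0],"twist":0.0},
    {"jaw":-1.0,"xyz":[12,101,-2],"twist":0.0}
  ]
}}

```text
time: 7.12
ee_pos: [0.3852, 0.1811, 0.1698]
tcp_rot: [-180.0, -0.1, 172.5]
wrist_force: [0.5, 0.3, -2.1]
opening: 0.0146
grasp_force: 78.5
```

```bash
python3 - <<'E'
from h import *
im=tray_tilt(); cv2.imwrite('pics/over.png',cv2.resize(im[80:240,100:313],(800,600),interpolation=3)[:,:,::-1])
to(.385,.1844,.17,172.5)
E
```

```text
n 629 nose-down deg 1.3 roll -0.2 z at grip -0.0295 Xmax 0.19 zmin 0.132
at [0.3855 0.1817 0.1702] rot [ 1.7998e+02 -4.0000e-02  1.7255e+02] q [ 25. -13. -15.  87.   0.  33.] t 7.17 open 0.0146 gf 78.4 F [-0.3 -0.3 -1.8]
shift mm [0.9 2.6 0.2] twist 0.001
```

View pics/over.png

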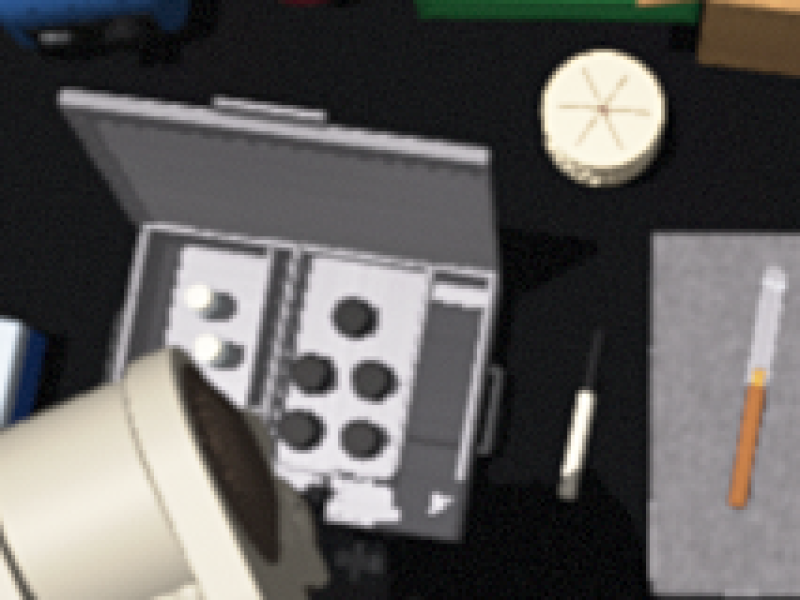

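The tray is over the large bay: the caps are around (330,380), the pan spans 280–420, and the lip is at row 260, short of the lid. The tool can't tilt, so I loosen the grip in small steps and let the tray swing nose-down about the pads.

{"op": "apply_moves", "data": {
  "motion": [
    {"jaw":-1.0,"xyz":[0,0,0],"twist":0.0},
    {"jaw":-1.0,"xyz":[0,0,0],"twist":0.0}
  ],
  "grip_force": 60
}}

```text
time: 7.42
ee_pos: [0.3858, 0.18, 0.1703]
tcp_rot: [-180.0, -0.0, 172.5]
wrist_force: [0.5, 0.1, -2.5]
opening: 0.0146
grasp_force: 78.4
```

```bash
python3 -c "
from h import *
tray_tilt()"
```

```text
n 608 nose-down deg 1.1 roll 0.5 z at grip -0.0298 Xmax 0.19 zmin 0.133
```

{"op": "apply_moves", "data": {
  "motion": [
    {"jaw":-1.0,"xyz":[0,0,0],"twist":0.0},
    {"jaw":-1.0,"xyz":[0,0,0],"twist":0.0}
  ],
  "grip_force": 50
}}

```text
time: 7.72
ee_pos: [0.3859, 0.1802, 0.1703]
tcp_rot: [180.0, 0.0, 172.5]
wrist_force: [0.5, -0.2, -2.1]
opening: 0.015
grasp_force: 78.5
```

```bash
python3 -c "
from h import *
tray_tilt()"
```

```text
n 608 nose-down deg 1.3 roll 0.4 z at grip -0.0292 Xmax 0.19 zmin 0.133
```

{"op": "apply_moves", "data": {
  "motion": [
    {"jaw":-0.9,"xyz":[0,0,0],"twist":0.0}
  ],
  "grip_force": 50
}}

```text
time: 7.9
ee_pos: [0.3859, 0.1804, 0.1703]
tcp_rot: [-180.0, -0.0, 172.5]
wrist_force: [0.6, -0.3, -2.3]
opening: 0.0144
grasp_force: 78.4
```

{"op": "apply_moves", "data": {
  "motion": [
    {"jaw":-0.8,"xyz":[0,0,0],"twist":0.0}
  ],
  "grip_force": 50
}}

```text
time: 8.02
ee_pos: [0.3859, 0.1805, 0.1703]
tcp_rot: [-180.0, 0.0, 172.5]
wrist_force: [-0.2, -0.2, -2.4]
opening: 0.0148
grasp_force: 78.5
```

```bash
python3 -c "
from h import *
tray_tilt();to(.385,.1844,.17,172.5)"
```

```text
n 620 nose-down deg 0.8 roll 0.8 z at grip -0.0306 Xmax 0.19 zmin 0.133
at [0.3859 0.1805 0.1703] rot [-180.      0.    172.51] q [ 25. -13. -15.  87.  -0.  33.] t 8.07 open 0.0145 gf 78.5 F [ 1.   0.  -1.7]
shift mm [1.4 3.8 0.3] twist 0.0
```

The gripper keeps its force once it has closed, so the grip can't be eased in mid-air. Instead I rest the pan on the front rim and divider, with its centre of mass between them and the lip over the large bay. Then I release, re-grip softly and lift the handle.

{"op": "apply_moves", "data": {
  "motion": [
    {"jaw":-1.0,"xyz":[4,0,4],"twist":0.0},
    {"jaw":-1.0,"xyz":[12,0,12],"twist":0.0},
    {"jaw":-1.0,"xyz":[22,0,22],"twist":0.0},
    {"jaw":-1.0,"xyz":[32,0,32],"twist":0.0},
    {"jaw":-1.0,"xyz":[42,0,42],"twist":0.0}
  ]
}}

```text
time: 8.7
ee_pos: [0.3433, 0.186, 0.1274]
tcp_rot: [-180.0, -0.0, 172.5]
wrist_force: [-0.5, -0.4, -2.6]
opening: 0.0146
grasp_force: 78.4
```

{"op": "apply_moves", "data": {
  "motion": [
    {"jaw":-1.0,"xyz":[6,0,10],"twist":0.0},
    {"jaw":-1.0,"xyz":[7,0,18],"twist":0.0},
    {"jaw":-1.0,"xyz":[7,0,25],"twist":0.0},
    {"jaw":-1.0,"xyz":[7,0,30],"twist":0.0},
    {"jaw":-1.0,"xyz":[7,0,33],"twist":0.0}
  ]
}}

```text
time: 9.32
ee_pos: [0.3374, 0.1868, 0.095]
tcp_rot: [-180.0, -0.0, 172.5]
wrist_force: [0.3, 0.5, -2.5]
opening: 0.0147
grasp_force: 78.5
```

{"op": "apply_moves", "data": {
  "motion": [
    {"jaw":-1.0,"xyz":[0,0,1],"twist":0.0},
    {"jaw":-1.0,"xyz":[0,0,2],"twist":0.0},
    {"jaw":-1.0,"xyz":[0,0,3],"twist":0.0},
    {"jaw":-1.0,"xyz":[0,0,3],"twist":0.0}
  ]
}}

```text
time: 9.82
ee_pos: [0.3373, 0.1868, 0.0923]
tcp_rot: [180.0, 0.0, 172.5]
wrist_force: [-0.2, 0.6, -3.1]
opening: 0.0145
grasp_force: 78.5
```

```bash
python3 -c "
from h import *
tray_tilt();to(.338,.1885,.091,172.5)"
```

```text
n 517 nose-down deg 1.6 roll 0.5 z at grip -0.0283 Xmax 0.19 zmin 0.055
at [0.3373 0.1869 0.0923] rot [1.8000e+02 1.0000e-02 1.7251e+02] q [ 29. -18. -28.  80.  -0.  36.] t 9.88 open 0.0148 gf 78.6 F [-0.9  0.3 -2.5]
shift mm [-0.4  1.7  1.3] twist 0.0
```

{"op": "apply_moves", "data": {
  "motion": [
    {"jaw":-1.0,"xyz":[0,0,1],"twist":0.0},
    {"jaw":-1.0,"xyz":[0,0,1],"twist":0.0}
  ]
}}

```text
time: 10.12
ee_pos: [0.3374, 0.1869, 0.0915]
tcp_rot: [180.0, 0.0, 172.5]
wrist_force: [-0.2, -1.5, -1.2]
opening: 0.0147
grasp_force: 78.8
```

{"op": "apply_moves", "data": {
  "motion": [
    {"jaw":-1.0,"xyz":[0,0,1],"twist":0.0},
    {"jaw":-1.0,"xyz":[0,0,1],"twist":0.0}
  ]
}}

```text
time: 10.38
ee_pos: [0.3374, 0.187, 0.0908]
tcp_rot: [180.0, 0.0, 172.5]
wrist_force: [-3.1, 0.3, 5.7]
opening: 0.0143
grasp_force: 79.6
```

{"op": "apply_moves", "data": {
  "motion": [
    {"jaw":-1.0,"xyz":[0,0,1],"twist":0.0},
    {"jaw":-1.0,"xyz":[0,0,1],"twist":0.0}
  ]
}}

```text
time: 10.62
ee_pos: [0.3373, 0.187, 0.0902]
tcp_rot: [180.0, 0.0, 172.5]
wrist_force: [-6.3, -0.6, 8.2]
opening: 0.0145
grasp_force: 80.2
```

The tray is in contact, so I release and check that it sits stably.

{"op": "apply_moves", "data": {
  "motion": [
    {"jaw":-1.0,"xyz":[0,0,-1],"twist":0.0},
    {"jaw":-0.55,"xyz":[0,0,-1],"twist":0.0},
    {"jaw":-0.5,"xyz":[0,0,-1],"twist":0.0},
    {"jaw":-0.5,"xyz":[0,0,-1],"twist":0.0}
  ]
}}

```text
time: 11.12
ee_pos: [0.3373, 0.1868, 0.0901]
tcp_rot: [-180.0, -0.0, 172.5]
wrist_force: [-0.8, -0.1, -0.7]
opening: 0.021
grasp_force: 0.0
```

```bash
python3 -c "
from h import *
im=tray_tilt();to(.338,.1885,.091,172.5);cv2.imwrite('pics/rest.png',cv2.resize(im[80:240,100:313],(800,600),interpolation=3)[:,:,::-1])"
```

```text
n 522 nose-down deg 5.0 roll 0.6 z at grip -0.0223 Xmax 0.19 zmin 0.047
at [0.3373 0.1868 0.0901] rot [-1.7999e+02 -1.0000e-02  1.7250e+02] q [ 29. -18. -28.  80.  -0.  36.] t 11.18 open 0.0213 gf 0.0 F [ 0.9 -0.2 -0.3]
shift mm [-0.5  1.8 -0.9] twist 0.0
```

View pics/rest.png

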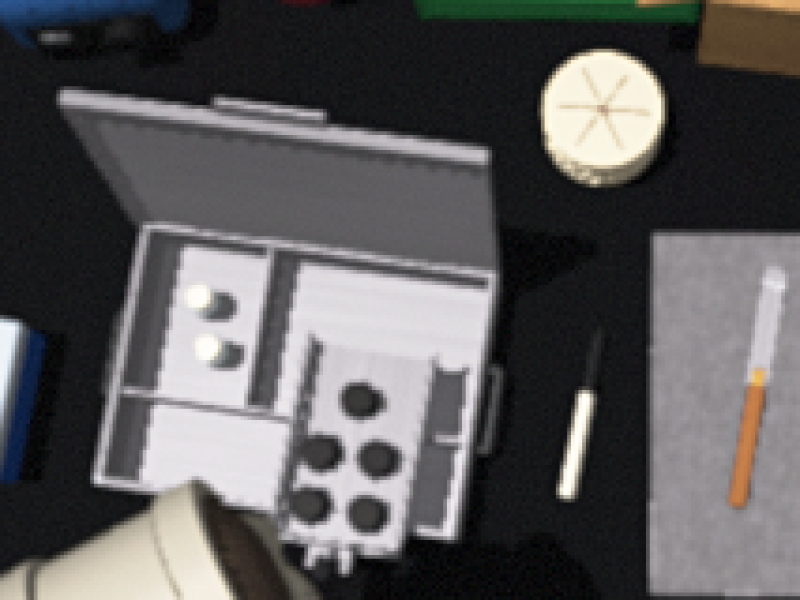

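The tray rests on the rim and divider: the pan spans (280–430, 335–550), the caps are in place and the lip is over the large bay. It sits about 5° nose-down. I re-grip softly.

{"op": "apply_moves", "data": {
  "motion": [
    {"jaw":-1.0,"xyz":[0,0,0],"twist":0.0},
    {"jaw":-1.0,"xyz":[0,0,0],"twist":0.0},
    {"jaw":-1.0,"xyz":[0,0,0],"twist":0.0}
  ],
  "grip_force": 20
}}

```text
time: 11.55
ee_pos: [0.3373, 0.1868, 0.0902]
tcp_rot: [-180.0, 0.0, 172.5]
wrist_force: [0.2, -1.2, -0.0]
opening: 0.0157
grasp_force: 22.8
```

```bash
python3 -c "
from h import *
im=tray_tilt();to(.338,.1885,.091,172.5)"
```

```text
n 525 nose-down deg 4.7 roll 1.1 z at grip -0.0231 Xmax 0.19 zmin 0.048
at [0.3373 0.1868 0.0902] rot [-179.99   -0.    172.5 ] q [ 29. -18. -28.  80.  -0.  36.] t 11.6 open 0.0155 gf 22.8 F [ 0.4 -1.4  0.6]
shift mm [-0.5  1.8 -0.8] twist 0.0
```

{"op": "apply_moves", "data": {
  "motion": [
    {"jaw":-1.0,"xyz":[-1,0,-4],"twist":0.0},
    {"jaw":-1.0,"xyz":[-3,0,-9],"twist":0.0},
    {"jaw":-1.0,"xyz":[-5,0,-14],"twist":0.0},
    {"jaw":-1.0,"xyz":[-8,0,-19],"twist":0.0},
    {"jaw":-1.0,"xyz":[-11,0,-25],"twist":0.0}
  ]
}}

```text
time: 12.22
ee_pos: [0.3484, 0.1854, 0.1157]
tcp_rot: [180.0, -0.0, 172.5]
wrist_force: [0.1, -1.2, -2.0]
opening: 0.0153
grasp_force: 22.5
```

```bash
python3 -c "
from h import *
im=tray_tilt();to(.338,.1885,.091,172.5)"
```

```text
n 486 nose-down deg 14.5 roll -0.5 z at grip -0.0251 Xmax 0.19 zmin 0.039
at [0.349  0.1855 0.1164] rot [1.7997e+02 5.0000e-02 1.7250e+02] q [ 28. -17. -25.  82.  -0.  35.] t 12.28 open 0.0156 gf 22.5 F [-0.8  0.  -1.8]
shift mm [11.3  1.5 25.4] twist 0.0
```

The tray pivots on the divider as planned. I keep raising the handle along the arc.

{"op": "apply_moves", "data": {
  "motion": [
    {"jaw":-1.0,"xyz":[-3,0,-5],"twist":0.0},
    {"jaw":-1.0,"xyz":[-6,0,-10],"twist":0.0},
    {"jaw":-1.0,"xyz":[-9,0,-15],"twist":0.0},
    {"jaw":-1.0,"xyz":[-12,0,-19],"twist":0.0},
    {"jaw":-1.0,"xyz":[-15,0,-23],"twist":0.0}
  ]
}}

```text
time: 12.9
ee_pos: [0.3633, 0.1834, 0.1385]
tcp_rot: [-180.0, -0.0, 172.5]
wrist_force: [-0.6, -1.1, -2.6]
opening: 0.0156
grasp_force: 22.8
```

{"op": "apply_moves", "data": {
  "motion": [
    {"jaw":-1.0,"xyz":[-4,0,-4],"twist":0.0},
    {"jaw":-1.0,"xyz":[-8,0,-8],"twist":0.0},
    {"jaw":-1.0,"xyz":[-12,0,-13],"twist":0.0},
    {"jaw":-1.0,"xyz":[-15,0,-17],"twist":0.0},
    {"jaw":-1.0,"xyz":[-18,0,-21],"twist":0.0}
  ]
}}

```text
time: 13.52
ee_pos: [0.3811, 0.1811, 0.1596]
tcp_rot: [-180.0, -0.0, 172.5]
wrist_force: [0.6, 0.9, -2.1]
opening: 0.0153
grasp_force: 22.8
```

```bash
python3 -c "
from h import *
im=tray_tilt();to(.338,.1885,.091,172.5);cv2.imwrite('pics/t35.png',cv2.resize(im[80:240,100:313],(800,600),interpolation=3)[:,:,::-1])"
```

```text
n 421 nose-down deg 23.2 roll 0.0 z at grip -0.0271 Xmax 0.179 zmin 0.053
at [0.3815 0.1811 0.16  ] rot [1.7998e+02 4.0000e-02 1.7250e+02] q [ 25. -13. -17.  86.  -0.  33.] t 13.57 open 0.0154 gf 22.8 F [-0.4  0.  -1.9]
shift mm [44.1  1.6 69. ] twist 0.0
```

View pics/t35.png

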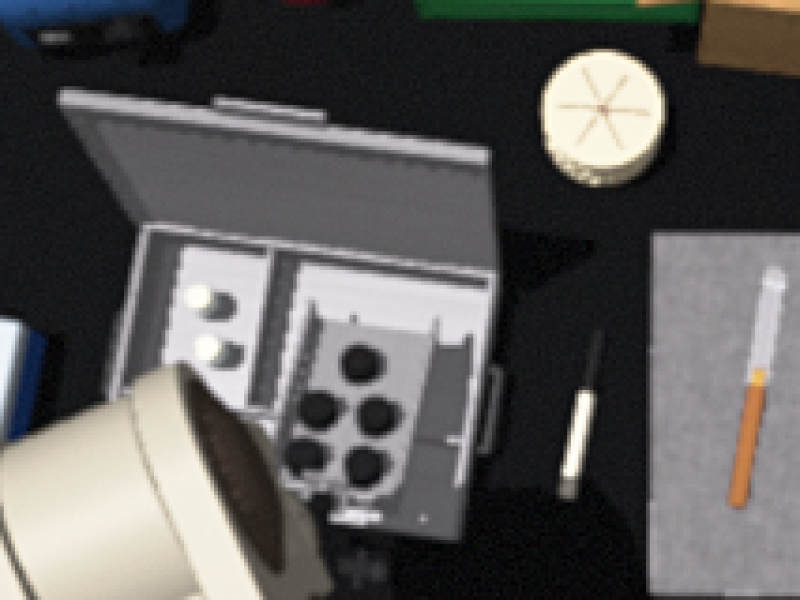

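The tray tilts about 23° and then holds by friction, with all the caps still in at (300–400, 360–470). I ease the jaw in fine position steps to lower the pad force, with the divider just below as a stop.

{"op": "apply_moves", "data": {
  "motion": [
    {"jaw":-0.68,"xyz":[0,0,0],"twist":0.0}
  ]
}}

```text
time: 13.7
ee_pos: [0.381, 0.1811, 0.1593]
tcp_rot: [180.0, 0.0, 172.5]
wrist_force: [-0.1, 0.9, -3.3]
opening: 0.0157
grasp_force: 22.8
```

{"op": "apply_moves", "data": {
  "motion": [
    {"jaw":-0.65,"xyz":[0,0,0],"twist":0.0}
  ]
}}

```text
time: 13.82
ee_pos: [0.3808, 0.1811, 0.1591]
tcp_rot: [-180.0, -0.0, 172.5]
wrist_force: [0.2, -0.2, -2.8]
opening: 0.0157
grasp_force: 22.8
```

{"op": "apply_moves", "data": {
  "motion": [
    {"jaw":-0.642,"xyz":[0,0,0],"twist":0.0}
  ]
}}

```text
time: 13.95
ee_pos: [0.3808, 0.1811, 0.1591]
tcp_rot: [-180.0, -0.0, 172.5]
wrist_force: [-0.1, 0.4, -2.1]
opening: 0.0155
grasp_force: 22.8
```

```bash
python3 -c "
from h import *
im=tray_tilt();to(.338,.1885,.091,172.5)"
```

```text
n 420 nose-down deg 22.8 roll 0.6 z at grip -0.0282 Xmax 0.18 zmin 0.052
at [0.3808 0.1811 0.1592] rot [-1.8000e+02 -1.0000e-02  1.7251e+02] q [ 25. -14. -17.  86.   0.  33.] t 14.0 open 0.016 gf 22.8 F [ 0.  -0.2 -2.5]
shift mm [43.4  1.8 68.2] twist 0.0
```

{"op": "apply_moves", "data": {
  "motion": [
    {"jaw":-0.7,"xyz":[0,0,-15],"twist":0.0},
    {"jaw":-0.7,"xyz":[0,0,-15],"twist":0.0}
  ]
}}

```text
time: 14.25
ee_pos: [0.3815, 0.1814, 0.1759]
tcp_rot: [179.9, 0.1, 172.5]
wrist_force: [0.1, 0.7, -2.4]
opening: 0.0155
grasp_force: 23.0
```

```bash
python3 -c "
from h import *
im=tray_tilt();to(.338,.1885,.091,172.5)"
```

```text
n 393 nose-down deg 27.1 roll 0.7 z at grip -0.0294 Xmax 0.171 zmin 0.056
at [0.3814 0.1813 0.1752] rot [1.7995e+02 8.0000e-02 1.7251e+02] q [ 25. -14. -15.  88.  -0.  33.] t 14.3 open 0.0156 gf 23.0 F [-0.5 -0.2 -2.9]
shift mm [43.9  1.5 84.2] twist 0.0
```

{"op": "apply_moves", "data": {
  "motion": [
    {"jaw":-0.7,"xyz":[0,0,-22],"twist":0.0},
    {"jaw":-0.7,"xyz":[0,0,-5],"twist":0.0},
    {"jaw":-0.7,"xyz":[0,0,-27],"twist":0.0},
    {"jaw":-0.7,"xyz":[0,0,-27],"twist":0.0}
  ]
}}

```text
time: 14.8
ee_pos: [0.3813, 0.1813, 0.2013]
tcp_rot: [180.0, 0.1, 172.5]
wrist_force: [-0.2, 0.5, -2.0]
opening: 0.0155
grasp_force: 23.4
```

```bash
python3 -c "
from h import *
im=tray_tilt();to(.338,.1885,.091,172.5);cv2.imwrite('pics/t40.png',cv2.resize(im[80:240,100:313],(800,600),interpolation=3)[:,:,::-1])"
```

```text
n 620 nose-down deg 38.6 roll -0.2 z at grip -0.0355 Xmax 0.188 zmin 0.049
at [0.3811 0.1812 0.2007] rot [1.7999e+02 2.0000e-02 1.7250e+02] q [ 25. -13. -12.  91.  -0.  33.] t 14.85 open 0.0155 gf 23.4 F [-0.6 -0.2 -2. ]
shift mm [ 43.7   1.6 109.7] twist 0.0
```

View pics/t40.png

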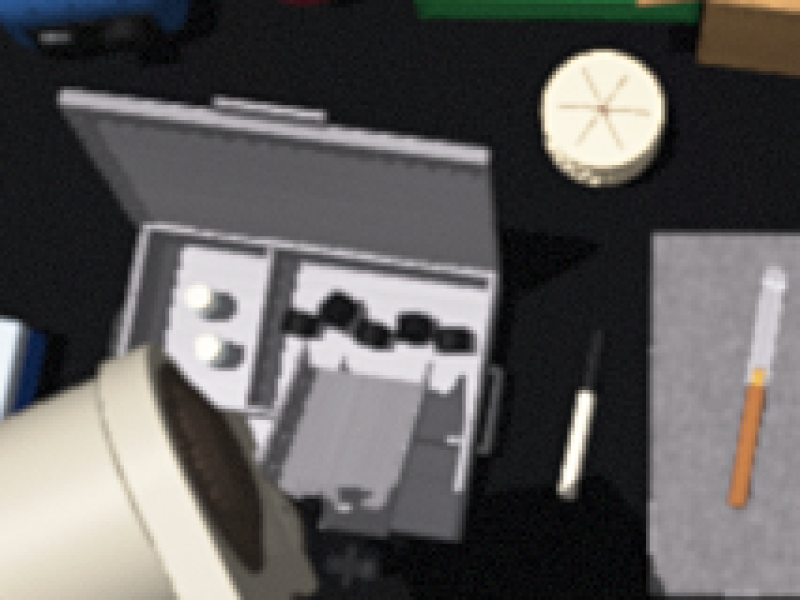

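All five caps are in the large bay, at (300–455, 308–338), and the tray is empty. I raise it out and carry it back to the mat.

{"op": "apply_moves", "data": {
  "motion": [
    {"jaw":-0.7,"xyz":[2,0,-8],"twist":0.0},
    {"jaw":-0.7,"xyz":[4,0,-22],"twist":0.0},
    {"jaw":-0.7,"xyz":[5,0,-40],"twist":0.0},
    {"jaw":-0.7,"xyz":[5,0,-56],"twist":0.0},
    {"jaw":-0.7,"xyz":[5,0,-66],"twist":0.0}
  ]
}}

```text
time: 15.48
ee_pos: [0.3762, 0.1819, 0.2686]
tcp_rot: [180.0, 0.1, 172.5]
wrist_force: [0.3, 0.1, -2.8]
opening: 0.0158
grasp_force: 23.4
```

{"op": "apply_moves", "data": {
  "motion": [
    {"jaw":-0.7,"xyz":[-2,-15,-2],"twist":0.0},
    {"jaw":-0.7,"xyz":[-6,-42,-4],"twist":0.0},
    {"jaw":-0.7,"xyz":[-10,-80,-4],"twist":0.0},
    {"jaw":-0.7,"xyz":[-15,-120,-4],"twist":0.0},
    {"jaw":-0.7,"xyz":[-21,-160,-4],"twist":0.0}
  ]
}}

```text
time: 16.1
ee_pos: [0.3753, 0.0185, 0.2709]
tcp_rot: [-180.0, -0.0, 172.5]
wrist_force: [0.4, -0.4, -2.5]
opening: 0.0158
grasp_force: 23.4
```

{"op": "apply_moves", "data": {
  "motion": [
    {"jaw":-0.7,"xyz":[-8,-40,0],"twist":-0.03},
    {"jaw":-0.7,"xyz":[-17,-80,0],"twist":-0.06},
    {"jaw":-0.7,"xyz":[-26,-120,0],"twist":-0.09},
    {"jaw":-0.7,"xyz":[-36,-155,0],"twist":-0.12},
    {"jaw":-0.7,"xyz":[-46,-185,0],"twist":-0.15}
  ]
}}

```text
time: 16.73
ee_pos: [0.3966, -0.171, 0.2709]
tcp_rot: [180.0, -0.0, -178.9]
wrist_force: [0.5, 0.8, -1.9]
opening: 0.0151
grasp_force: 23.4
```

```bash
python3 -c "
from h import *
im=tray_tilt();to(.4995,-.3108,.18,192.2)"
```

```text
n 688 nose-down deg 38.7 roll -0.1 z at grip -0.0353 Xmax 0.141 zmin 0.119
at [ 0.3972 -0.1734  0.2703] rot [-1.7993e+02 -7.0000e-02 -1.7886e+02] q [-24. -10.  -2.  98.  -0. -25.] t 16.77 open 0.0156 gf 23.4 F [-1.6 -0.5 -3.9]
shift mm [ -99.5 -139.4   90.3] twist -0.193
```

{"op": "apply_moves", "data": {
  "motion": [
    {"jaw":-0.7,"xyz":[-22,-32,0],"twist":-0.04},
    {"jaw":-0.7,"xyz":[-46,-66,6],"twist":-0.09},
    {"jaw":-0.7,"xyz":[-69,-98,16],"twist":-0.14},
    {"jaw":-0.7,"xyz":[-88,-124,30],"twist":-0.18},
    {"jaw":-0.7,"xyz":[-99,-139,45],"twist":-0.193}
  ]
}}

```text
time: 17.4
ee_pos: [0.4989, -0.3076, 0.2248]
tcp_rot: [180.0, -0.1, -167.9]
wrist_force: [-0.3, 1.1, -2.2]
opening: 0.0159
grasp_force: 23.4
```

{"op": "apply_moves", "data": {
  "motion": [
    {"jaw":-0.7,"xyz":[0,0,14],"twist":0.0},
    {"jaw":-0.7,"xyz":[0,0,28],"twist":0.0},
    {"jaw":-0.7,"xyz":[0,0,40],"twist":0.0},
    {"jaw":-0.7,"xyz":[0,0,48],"twist":0.0},
    {"jaw":-0.7,"xyz":[0,0,54],"twist":0.0}
  ]
}}

```text
time: 18.02
ee_pos: [0.499, -0.3058, 0.1722]
tcp_rot: [-180.0, 0.0, -167.8]
wrist_force: [-0.2, -0.7, -2.0]
opening: 0.0154
grasp_force: 23.4
```

```bash
python3 -c "
from h import *
im=tray_tilt();to(.4995,-.3108,.157,192.2)
for t in (38.7,30,22,15,8,0):
    a=np.radians(t);print(t,np.round([-(205*np.cos(a)-36*np.sin(a)),205*np.sin(a)+36*np.cos(a)+1],1))"
```

```text
n 536 nose-down deg 39.4 roll -0.1 z at grip -0.0356 Xmax 0.141 zmin 0.02
at [ 0.4989 -0.3058  0.1714] rot [ 1.7998e+02 -2.0000e-02 -1.6783e+02] q [-32.   9.   6.  87.  -0. -44.] t 18.07 open 0.0156 gf 23.4 F [-0.1  0.8 -3. ]
shift mm [ 0.4 -5.  14.4] twist -0.001
38.7 [-137.5  157.3]
30 [-159.5  134.7]
22 [-176.6  111.2]
15 [-188.7   88.8]
8 [-198.    65.2]
0 [-205.   37.]
```

{"op": "apply_moves", "data": {
  "motion": [
    {"jaw":-0.7,"xyz":[0,-3,5],"twist":0.0},
    {"jaw":-0.7,"xyz":[0,-5,9],"twist":0.0},
    {"jaw":-0.7,"xyz":[0,-5,12],"twist":0.0},
    {"jaw":-0.7,"xyz":[0,-5,14],"twist":0.0}
  ]
}}

```text
time: 18.58
ee_pos: [0.5001, -0.311, 0.1581]
tcp_rot: [180.0, -0.0, -167.8]
wrist_force: [-0.1, -0.1, -1.5]
opening: 0.0158
grasp_force: 23.4
```

{"op": "apply_moves", "data": {
  "motion": [
    {"jaw":-0.7,"xyz":[7,0,7],"twist":0.0},
    {"jaw":-0.7,"xyz":[15,0,15],"twist":0.0},
    {"jaw":-0.7,"xyz":[22,0,23],"twist":0.0},
    {"jaw":-0.7,"xyz":[31,0,34],"twist":0.0},
    {"jaw":-0.7,"xyz":[39,0,46],"twist":0.0}
  ]
}}

```text
time: 19.2
ee_pos: [0.4612, -0.3194, 0.1115]
tcp_rot: [-180.0, -0.0, -167.9]
wrist_force: [0.1, -0.2, 0.3]
opening: 0.0156
grasp_force: 22.8
```

```bash
python3 -c "
from h import *
im=tray_tilt();to(.434,-.325,.038,192.2)"
```

```text
n 598 nose-down deg 22.5 roll -0.1 z at grip -0.0295 Xmax 0.158 zmin 0.02
at [ 0.4599 -0.3192  0.1097] rot [ 1.7991e+02 -1.3000e-01 -1.6788e+02] q [-35.   6.  -4.  80.  -0. -47.] t 19.25 open 0.0159 gf 22.8 F [-0.4 -0.9  0.6]
shift mm [26.6 -0.3 71.7] twist -0.001
```

{"op": "apply_moves", "data": {
  "motion": [
    {"jaw":-0.7,"xyz":[6,0,10],"twist":0.0},
    {"jaw":-0.7,"xyz":[12,0,22],"twist":0.0},
    {"jaw":-0.7,"xyz":[17,0,35],"twist":0.0},
    {"jaw":-0.7,"xyz":[21,0,48],"twist":0.0},
    {"jaw":-0.7,"xyz":[25,0,60],"twist":0.0}
  ]
}}

```text
time: 19.88
ee_pos: [0.4374, -0.3244, 0.0513]
tcp_rot: [180.0, 0.0, -167.8]
wrist_force: [1.1, -0.5, 0.6]
opening: 0.0157
grasp_force: 21.8
```

{"op": "apply_moves", "data": {
  "motion": [
    {"jaw":-0.7,"xyz":[1,0,5],"twist":0.0},
    {"jaw":-0.7,"xyz":[2,0,9],"twist":0.0},
    {"jaw":-0.7,"xyz":[2,0,11],"twist":0.0},
    {"jaw":-0.7,"xyz":[2,0,12],"twist":0.0}
  ]
}}

```text
time: 20.38
ee_pos: [0.4357, -0.325, 0.0404]
tcp_rot: [-180.0, 0.0, -167.8]
wrist_force: [-1.4, 0.0, 0.8]
opening: 0.0157
grasp_force: 21.9
```

```bash
python3 -c "
from h import *
im=tray_tilt();to(.434,-.325,.038,192.2)"
```

```text
n 15 nose-down deg 64.2 roll 32.9 z at grip 0.5736 Xmax 0.07 zmin 0.468
at [ 0.4357 -0.3249  0.0403] rot [-1.7999e+02  1.0000e-02 -1.6784e+02] q [-37.   5. -13.  72.   0. -49.] t 20.43 open 0.0158 gf 21.9 F [-0.7 -0.5  0.8]
shift mm [1.7 0.3 2.3] twist -0.001
```

{"op": "apply_moves", "data": {
  "motion": [
    {"jaw":-0.7,"xyz":[0,0,1],"twist":0.0},
    {"jaw":-0.7,"xyz":[0,0,2],"twist":0.0}
  ]
}}

```text
time: 20.68
ee_pos: [0.4356, -0.3249, 0.0383]
tcp_rot: [-180.0, 0.0, -167.8]
wrist_force: [-1.3, -0.1, 1.0]
opening: 0.0158
grasp_force: 21.9
```

{"op": "apply_moves", "data": {
  "motion": [
    {"jaw":-0.7,"xyz":[0,0,1],"twist":0.0},
    {"jaw":-0.7,"xyz":[0,0,2],"twist":0.0}
  ]
}}

```text
time: 20.92
ee_pos: [0.4356, -0.3249, 0.0362]
tcp_rot: [-180.0, -0.0, -167.8]
wrist_force: [-1.3, 0.5, -0.1]
opening: 0.0158
grasp_force: 21.9
```

```bash
python3 - <<'E'
from h import *
to(.434,-.325,.038,192.2)
im,d=camera('top'); P=cloud('top',d); V=im.max(2); o=sensors.get_obs()
p=np.array([.4355,-.325]); f=np.array([.977,.211]); l=np.array([-.211,.977]); r=P[...,:2]-p; X=r@f;Y=r@l
m=(d>0)&(abs(Y)<.038)&(X>.065)&(X<.195)&(P[...,2]<.05); k=np.linalg.lstsq(np.c_[X[m],Y[m],np.ones(m.sum())],P[...,2][m],rcond=None)[0]; print(m.sum(),np.degrees(k[:2]),k@[.13,0,1])
E
```

```text
at [ 0.4356 -0.3249  0.0362] rot [-180.     -0.   -167.84] q [-37.   5. -13.  72.  -0. -49.] t 20.93 open 0.0158 gf 21.9 F [-1.3  0.5 -0.1]
shift mm [ 1.6  0.2 -1.8] twist -0.001
1170 [-0.78982052 -0.25038754] 0.008254050639250572
```

{"op": "apply_moves", "data": {
  "motion": [
    {"jaw":-0.7,"xyz":[0,0,1],"twist":0.0},
    {"jaw":-0.7,"xyz":[0,0,1],"twist":0.0}
  ]
}}

```text
time: 21.22
ee_pos: [0.4356, -0.3248, 0.0352]
tcp_rot: [180.0, 0.0, -167.8]
wrist_force: [-0.0, -0.5, -0.3]
opening: 0.0154
grasp_force: 21.9
```

{"op": "apply_moves", "data": {
  "motion": [
    {"jaw":-0.7,"xyz":[0,0,1],"twist":0.0},
    {"jaw":-0.7,"xyz":[0,0,1],"twist":0.0}
  ]
}}

```text
time: 21.48
ee_pos: [0.4356, -0.3249, 0.0342]
tcp_rot: [180.0, 0.0, -167.8]
wrist_force: [-0.5, -0.3, 0.3]
opening: 0.0158
grasp_force: 21.9
```

{"op": "apply_moves", "data": {
  "motion": [
    {"jaw":-0.7,"xyz":[0,0,1],"twist":0.0},
    {"jaw":-0.7,"xyz":[0,0,1],"twist":0.0}
  ]
}}

```text
time: 21.72
ee_pos: [0.4356, -0.3249, 0.0334]
tcp_rot: [-180.0, 0.0, -167.8]
wrist_force: [-0.8, -0.0, 1.7]
opening: 0.0159
grasp_force: 22.1
```

{"op": "apply_moves", "data": {
  "motion": [
    {"jaw":-0.4,"xyz":[0,0,0],"twist":0.0},
    {"jaw":-0.3,"xyz":[0,0,0],"twist":0.0},
    {"jaw":-0.2,"xyz":[0,0,-10],"twist":0.0},
    {"jaw":-0.2,"xyz":[0,0,-50],"twist":0.0},
    {"jaw":-0.2,"xyz":[0,0,-90],"twist":0.0}
  ]
}}

```text
time: 22.35
ee_pos: [0.4354, -0.3248, 0.1249]
tcp_rot: [180.0, -0.0, -167.8]
wrist_force: [0.2, -0.3, 1.2]
opening: 0.0342
grasp_force: 0.0
```

```bash
python3 - <<'E'
from h import *
im,d=camera('top'); P=cloud('top',d); hsv=cv2.cvtColor(im,cv2.COLOR_RGB2HSV)
p=np.array([.4355,-.325]); f=np.array([.977,.211]); l=np.array([-.211,.977]); r=P[...,:2]-p; X=r@f;Y=r@l
m=(d>0)&(abs(Y)<.038)&(X>.065)&(X<.195)&(P[...,2]<.05); k=np.linalg.lstsq(np.c_[X[m],Y[m],np.ones(m.sum())],P[...,2][m],rcond=None)[0]; print(m.sum(),np.degrees(k[:2]),k@[.13,0,1])
m=(hsv[...,1]>90)&(abs(P[...,0]-.49)<.07)&(abs(P[...,1]+.125)<.04)&(P[...,2]<.03)
v,u=np.nonzero(m); Q=plane('top',np.c_[u,v],.014)[:,:2]; print(len(Q),cv2.minAreaRect((Q*1000).astype(np.float32)),Q.mean(0))
to(.508,-.1258,.12,171)
E
```

```text
1173 [ 0.13441821 -0.19817932] 0.0072716716255647445
164 ((486.12567138671875, -122.54975128173828), (13.58349609375, 103.08846282958984), 81.26848602294922) [ 0.48377532 -0.12192893]
at [ 0.437  -0.3259  0.1308] rot [-179.69    0.27 -167.84] q [-37.   3.  -5.  82.   0. -49.] t 22.4 open 0.0339 gf 0.0 F [-0. -0.  5.]
shift mm [-111.5  180.7   10.8] twist 0.369
```

The tray lies flat on the mat, with 0.1° of tilt and its floor at the right height. Next is the spatula.

{"op": "apply_moves", "data": {
  "motion": [
    {"jaw":-0.2,"xyz":[-22,36,0],"twist":0.08},
    {"jaw":-0.2,"xyz":[-48,80,2],"twist":0.18},
    {"jaw":-0.2,"xyz":[-76,126,5],"twist":0.28},
    {"jaw":-0.2,"xyz":[-97,162,8],"twist":0.366},
    {"jaw":-0.2,"xyz":[-109,181,10],"twist":0.366}
  ]
}}

```text
time: 23.02
ee_pos: [0.5046, -0.1231, 0.1138]
tcp_rot: [180.0, 0.0, 171.2]
wrist_force: [-0.1, -0.0, 0.4]
opening: 0.0341
grasp_force: 0.0
```

{"op": "apply_moves", "data": {
  "motion": [
    {"jaw":-0.2,"xyz":[0,0,0],"twist":0.0}
  ]
}}

```text
time: 23.15
ee_pos: [0.5044, -0.1238, 0.1137]
tcp_rot: [180.0, 0.0, 171.3]
wrist_force: [0.7, 0.4, -0.1]
opening: 0.0344
grasp_force: 0.0
```

```bash
python3 -c "
from h import *
to(.505,-.1252,.022,171.2)"
```

```text
at [ 0.5044 -0.1238  0.1137] rot [1.8000e+02 2.0000e-02 1.7133e+02] q [-14.   0. -10.  80.   0.  -5.] t 23.15 open 0.0344 gf 0.0 F [ 0.7  0.4 -0.1]
shift mm [-0.8 -1.3 91.7] twist 0.002
```

{"op": "apply_moves", "data": {
  "motion": [
    {"jaw":-0.2,"xyz":[-1,-1,35],"twist":0.0},
    {"jaw":-0.2,"xyz":[-1,-1,65],"twist":0.0},
    {"jaw":-0.2,"xyz":[-1,-1,83],"twist":0.0},
    {"jaw":-0.2,"xyz":[-1,-1,90],"twist":0.0},
    {"jaw":-0.2,"xyz":[-1,-1,92],"twist":0.0}
  ]
}}

```text
time: 23.78
ee_pos: [0.5051, -0.1265, 0.0218]
tcp_rot: [-180.0, 0.0, 171.2]
wrist_force: [-0.6, 0.1, 0.2]
opening: 0.0342
grasp_force: 0.0
```

{"op": "apply_moves", "data": {
  "motion": [
    {"jaw":-1.0,"xyz":[0,0,0],"twist":0.0},
    {"jaw":-1.0,"xyz":[0,0,0],"twist":0.0},
    {"jaw":-1.0,"xyz":[0,0,0],"twist":0.0},
    {"jaw":-1.0,"xyz":[0,0,0],"twist":0.0}
  ],
  "grip_force": 35
}}

```text
time: 24.28
ee_pos: [0.5055, -0.1263, 0.0223]
tcp_rot: [-180.0, 0.1, 171.2]
wrist_force: [-0.6, 0.4, 6.3]
opening: 0.0128
grasp_force: 36.4
```

{"op": "apply_moves", "data": {
  "motion": [
    {"jaw":-1.0,"xyz":[0,0,-4],"twist":0.0},
    {"jaw":-1.0,"xyz":[0,0,-20],"twist":0.0},
    {"jaw":-1.0,"xyz":[0,0,-50],"twist":0.0},
    {"jaw":-1.0,"xyz":[0,0,-90],"twist":0.0},
    {"jaw":-1.0,"xyz":[0,0,-120],"twist":0.0}
  ]
}}

```text
time: 24.9
ee_pos: [0.5051, -0.1262, 0.1441]
tcp_rot: [-180.0, 0.1, 171.2]
wrist_force: [0.5, 0.1, -0.5]
opening: 0.0126
grasp_force: 35.7
```

```bash
python3 - <<'E'
from h import *
o=sensors.get_obs(); p=np.array(o['ee_pos'])
im,d=camera('top'); P=cloud('top',d)
f=np.array([np.cos(np.radians(-8.8)),np.sin(np.radians(-8.8))]); l=np.array([-f[1],f[0]]); r=P[...,:2]-p[:2]; X=r@f;Y=r@l
for a in np.arange(-.1,.15,.02):
    m=(abs(Y)<.012)&(abs(X-a)<.01)&(P[...,2]>.09)&(P[...,2]<.16); print(round(a,2),m.sum(),np.median(P[...,2][m]).round(4) if m.any() else '',np.median(Y[m]).round(4) if m.any() else '')
to(.4543,.1984,.14,262.5)
# caps and vials, box check
hsv=cv2.cvtColor(im,cv2.COLOR_RGB2HSV); m=((hsv[...,2]<45)&(abs(P[...,2]-.02)<.022)).astype(np.uint8)
c=np.array([.52,.215]); R=np.array([[.9914,-.1305],[.1305,.9914]])
n,lab,s,ce=cv2.connectedComponentsWithStats(m)
for i in range(1,n):
    if s[i,4]>20:
        q=R@(plane('top',[ce[i]],.02)[0,:2]-c)
        if abs(q[0])<.1 and abs(q[1])<.13: print('dark in box frame',q.round(3),s[i,4],P[...,2][lab==i].max().round(3))
E
```

```text
-0.1 0  
-0.08 0  
-0.06 0  
-0.04 0  
-0.02 0  
0.0 0  
0.02 0  
0.04 0  
0.06 0  
0.08 0  
0.1 0  
0.12 0  
0.14 0  
at [ 0.5063 -0.1265  0.1479] rot [-179.97    0.37  171.19] q [-14.  -0.  -6.  83.  -0.  -5.] t 24.95 open 0.0129 gf 35.7 F [-0.7  0.2  1.7]
shift mm [101.1 313.1   7.9] twist -1.594
dark in box frame [0.046 0.024] 50 0.037
dark in box frame [ 0.054 -0.085] 40 0.037
dark in box frame [ 0.046 -0.043] 35 0.035
dark in box frame [ 0.053 -0.112] 29 0.036
```

```bash
python3 - <<'E'
from h import *
o=sensors.get_obs(); p=np.array(o['ee_pos']); f=np.array([np.cos(np.radians(-8.8)),np.sin(np.radians(-8.8)),0])
for n in ('top','scene'):
    im,d=camera(n); P=cloud(n,d)
    for a in (-.06,-.03,.04,.06,.08,.1,.115):
        q=p+f*a+[0,0,-.012]; u,v=proj(n,q)[0].round().astype(int); print(n,a,(u,v),im[v,u],'want z',q[2].round(3),P[v-1:v+2,u-1:u+2].reshape(-1,3).mean(0).round(3))
E
```

```text
top -0.06 (np.int64(301), np.int64(206)) [227 221 202] want z 0.136 [ 0.406 -0.072  0.608]
top -0.03 (np.int64(303), np.int64(195)) [225 219 198] want z 0.136 [ 0.422 -0.075  0.604]
top 0.04 (np.int64(307), np.int64(168)) [243 238 225] want z 0.136 [ 0.448 -0.072  0.679]
top 0.06 (np.int64(309), np.int64(161)) [242 237 225] want z 0.136 [ 0.47  -0.082  0.613]
top 0.08 (np.int64(310), np.int64(154)) [240 234 221] want z 0.136 [ 0.481 -0.083  0.613]
top 0.1 (np.int64(311), np.int64(146)) [239 233 220] want z 0.136 [ 0.492 -0.084  0.614]
top 0.115 (np.int64(312), np.int64(141)) [238 233 219] want z 0.136 [ 0.5   -0.086  0.614]
scene -0.06 (np.int64(223), np.int64(173)) [33 33 35] want z 0.136 [ 0.536 -0.103  0.275]
scene -0.03 (np.int64(221), np.int64(180)) [37 35 36] want z 0.136 [ 0.527 -0.114  0.218]
scene 0.04 (np.int64(217), np.int64(197)) [194 174 151] want z 0.136 [ 0.541 -0.132  0.131]
scene 0.06 (np.int64(215), np.int64(203)) [189 183 184] want z 0.136 [ 0.564 -0.137  0.13 ]
scene 0.08 (np.int64(214), np.int64(208)) [189 184 184] want z 0.136 [ 0.583 -0.139  0.131]
scene 0.1 (np.int64(213), np.int64(213)) [194 188 189] want z 0.136 [ 0.602 -0.141  0.131]
scene 0.115 (np.int64(212), np.int64(217)) [189 183 184] want z 0.136 [ 0.617 -0.143  0.131]
```

The scene camera shows the spatula held level. I carry it to the front bay while turning it.

{"op": "apply_moves", "data": {
  "motion": [
    {"jaw":-1.0,"xyz":[8,25,0],"twist":-0.1},
    {"jaw":-1.0,"xyz":[18,55,0],"twist":-0.26},
    {"jaw":-1.0,"xyz":[29,90,0],"twist":-0.43},
    {"jaw":-1.0,"xyz":[41,127,0],"twist":-0.61},
    {"jaw":-1.0,"xyz":[53,165,0],"twist":-0.79}
  ]
}}

```text
time: 25.68
ee_pos: [0.4769, 0.0461, 0.1405]
tcp_rot: [180.0, -0.1, -143.2]
wrist_force: [0.1, 0.5, -0.4]
opening: 0.0126
grasp_force: 35.7
```

```bash
python3 -c "
from h import *
to(.4543,.1984,.14,262.5)"
```

```text
at [0.4769 0.0461 0.1405] rot [ 1.7996e+02 -6.0000e-02 -1.4323e+02] q [  6.  -5. -12.  83.   0. -31.] t 25.68 open 0.0126 gf 35.7 F [ 0.1  0.5 -0.4]
shift mm [-73.  135.5   0.5] twist -0.798
```

{"op": "apply_moves", "data": {
  "motion": [
    {"jaw":-1.0,"xyz":[-16,30,0],"twist":-0.18},
    {"jaw":-1.0,"xyz":[-34,63,0],"twist":-0.36},
    {"jaw":-1.0,"xyz":[-51,95,0],"twist":-0.53},
    {"jaw":-1.0,"xyz":[-65,121,0],"twist":-0.68},
    {"jaw":-1.0,"xyz":[-73,135,0],"twist":-0.798}
  ]
}}

```text
time: 26.3
ee_pos: [0.4554, 0.1982, 0.1404]
tcp_rot: [179.9, -0.0, -97.5]
wrist_force: [0.4, -0.7, -0.1]
opening: 0.0128
grasp_force: 35.7
```

{"op": "apply_moves", "data": {
  "motion": [
    {"jaw":-1.0,"xyz":[0,0,0],"twist":0.0},
    {"jaw":-1.0,"xyz":[0,0,0],"twist":0.0}
  ]
}}

```text
time: 26.55
ee_pos: [0.456, 0.1965, 0.1408]
tcp_rot: [180.0, -0.0, -98.0]
wrist_force: [0.5, 0.3, 0.0]
opening: 0.0129
grasp_force: 35.7
```

```bash
python3 - <<'E'
from h import *
to(.4543,.1984,.026,262.5)
im,d=camera('scene'); P=cloud('scene',d)
o=sensors.get_obs(); p=np.array(o['ee_pos']); a=np.radians(82.5); f=np.array([np.cos(a),np.sin(a),0]); l=np.array([-f[1],f[0],0])
r=P-p; X=r@f; Y=r@l
for b in (.04,.06,.08,.1):
    m=(abs(X-b)<.008)&(abs(Y)<.03)&(abs(P[...,2]-.125)<.02); print(b,m.sum(),P[m].mean(0).round(4),Y[m].mean().round(4) if m.any() else '')
# rim lines in box frame via top camera
im,d=camera('top'); P=cloud('top',d); c=np.array([.52,.215]); R=np.array([[.9914,-.1305],[.1305,.9914]]); Q=(P[...,:2]-c)@R.T
m=(abs(P[...,2]-.055)<.006)&(abs(Q[...,1])<.13)&(Q[...,0]<-.085)&(Q[...,0]>-.115); print('front rim x',np.median(Q[...,0][m]),m.sum())
m=(abs(P[...,2]-.053)<.006)&(Q[...,1]<.13)&(abs(Q[...,0]+.0285)<.015); print('divider x',np.median(Q[...,0][m]),m.sum(),'y',np.polyfit(Q[...,1][m],Q[...,0][m],1) if m.sum()>3 else '')
E
```

```text
at [0.456  0.1965 0.1408] rot [ 1.7996e+02 -4.0000e-02 -9.7960e+01] q [ 23.  -3. -10.  83.  -0. -59.] t 26.55 open 0.0129 gf 35.7 F [0.5 0.3 0. ]
shift mm [ -1.6   2.  114.8] twist -0.008
0.04 25 [0.4636 0.2363 0.1236] -0.0022
0.06 21 [0.4668 0.2556 0.1231] -0.0028
0.08 25 [0.4684 0.2751 0.1226] -0.0019
0.1 23 [0.4716 0.2949 0.124 ] -0.0024
front rim x -0.09898919624836294 61
divider x -0.029516171363384563 117 y [-0.00058831 -0.02903068]
```

The spatula is level, and the divider and front rim are where I computed them. I lower it into the front bay.

{"op": "apply_moves", "data": {
  "motion": [
    {"jaw":-1.0,"xyz":[-2,2,20],"twist":-0.008},
    {"jaw":-1.0,"xyz":[-2,2,45],"twist":-0.008},
    {"jaw":-1.0,"xyz":[-2,2,70],"twist":-0.008},
    {"jaw":-1.0,"xyz":[-2,2,92],"twist":-0.008},
    {"jaw":-1.0,"xyz":[-2,2,107],"twist":-0.008}
  ]
}}

```text
time: 27.28
ee_pos: [0.4544, 0.1986, 0.0333]
tcp_rot: [180.0, -0.0, -97.5]
wrist_force: [-0.1, 0.3, -0.5]
opening: 0.0125
grasp_force: 35.7
```

{"op": "apply_moves", "data": {
  "motion": [
    {"jaw":-1.0,"xyz":[0,0,4],"twist":0.0},
    {"jaw":-1.0,"xyz":[0,0,7],"twist":0.0},
    {"jaw":-1.0,"xyz":[0,0,9],"twist":0.0},
    {"jaw":-1.0,"xyz":[0,0,10],"twist":0.0}
  ]
}}

```text
time: 27.78
ee_pos: [0.4562, 0.2, 0.0269]
tcp_rot: [-179.8, 0.1, -97.4]
wrist_force: [-2.0, -1.1, 15.6]
opening: 0.0127
grasp_force: 35.3
```

```bash
python3 -c "
from h import *
to(.4543,.1984,.0223,262.5)"
```

```text
at [0.4562 0.2    0.0269] rot [-1.7978e+02  1.3000e-01 -9.7370e+01] q [ 24.  -1. -20.  70.   0. -59.] t 27.77 open 0.0127 gf 35.3 F [-2.  -1.1 15.6]
shift mm [1.8 1.6 4.6] twist 0.002
```

```bash
python3 - <<'E'
from h import *
o=sensors.get_obs(); print(o['torque'],o['wrist_force'],o['ee_pos'])
p=np.array(o['ee_pos']); a=np.radians(82.5); f=np.array([np.cos(a),np.sin(a),0])
for n in ('top','scene'):
    im,d=camera(n); P=cloud(n,d); cv2.imwrite(f'pics/{n}_in.png',cv2.resize(im[80:240,100:313] if n=='top' else im[130:270,240:400],(800,600),interpolation=3)[:,:,::-1])
    for b in (-.06,.04,.07,.1,.115):
        for h in (0,):
            q=p+f*b; q[2]=.006; u,v=proj(n,q)[0].round().astype(int); print(n,b,(u,v),im[v,u],P[v-1:v+2,u-1:u+2].reshape(-1,3).mean(0).round(4))
    c=np.array([.52,.215]); R=np.array([[.9914,-.1305],[.1305,.9914]]); Q=(P[...,:2]-c)@R.T
    for x0 in (-.09,-.08,-.07,-.065,-.06,-.055,-.05,-.04):
        m=(abs(Q[...,0]-x0)<.003)&(Q[...,1]>.03)&(Q[...,1]<.06)&(P[...,2]<.03); print(' x',x0,m.sum(),P[...,2][m].mean().round(4) if m.any() else '')
E
```

```text
[-0.21021643  0.69046687  0.00553977] [-2.04379012 -1.05826889 15.62933674] [0.45615525 0.1999602  0.02685527]
top -0.06 (np.int64(207), np.int64(208)) [88 56 31] [0.4466 0.1382 0.0192]
top 0.04 (np.int64(173), np.int64(202)) [237 232 219] [0.4095 0.1193 0.5801]
top 0.07 (np.int64(163), np.int64(201)) [190 181 165] [0.4188 0.1548 0.4939]
top 0.1 (np.int64(153), np.int64(199)) [233 226 211] [0.4214 0.1713 0.498 ]
top 0.115 (np.int64(148), np.int64(198)) [241 235 222] [0.4229 0.18   0.4987]
 x -0.09 0 
 x -0.08 0 
 x -0.07 0 
 x -0.065 0 
 x -0.06 0 
 x -0.055 0 
 x -0.05 0 
 x -0.04 0 
scene -0.06 (np.int64(294), np.int64(193)) [96 70 55] [0.4525 0.1379 0.0148]
scene 0.04 (np.int64(321), np.int64(197)) [191 181 177] [0.4697 0.2364 0.02  ]
scene 0.07 (np.int64(329), np.int64(198)) [192 187 187] [0.475  0.2651 0.0234]
scene 0.1 (np.int64(337), np.int64(199)) [195 189 190] [0.4793 0.2939 0.0251]
scene 0.115 (np.int64(341), np.int64(200)) [189 183 184] [0.4821 0.3087 0.0232]
 x -0.09 13 0.0029
 x -0.08 10 0.0009
 x -0.07 5 0.0076
 x -0.065 10 0.0093
 x -0.06 11 0.011
 x -0.055 5 0.0126
 x -0.05 0 
 x -0.04 0
```

View pics/top_in.png

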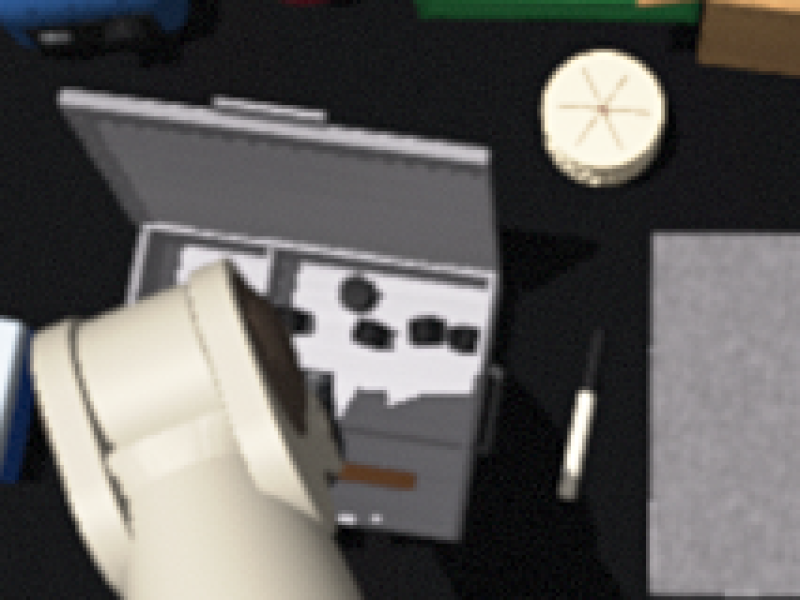

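The picture shows the handle in the front bay at (378,475) and the caps all in the large bay. Something touched about 4 mm early, so I check how the blade is lying.

{"op": "apply_moves", "data": {
  "motion": [
    {"jaw":-1.0,"xyz":[0,0,-2],"twist":0.0},
    {"jaw":-1.0,"xyz":[0,0,-4],"twist":0.0}
  ]
}}

```text
time: 28.12
ee_pos: [0.4546, 0.1993, 0.0286]
tcp_rot: [-180.0, 0.0, -97.4]
wrist_force: [0.0, 0.8, -1.1]
opening: 0.0129
grasp_force: 35.8
```

```bash
python3 - <<'E'
from h import *
o=sensors.get_obs(); print(o['torque'],o['wrist_force'],o['ee_pos'])
im,d=camera('scene'); P=cloud('scene',d)
c=np.array([.52,.215]); R=np.array([[.9914,-.1305],[.1305,.9914]]); Q=(P[...,:2]-c)@R.T
for y0 in (.012,.03,.05,.07,.085,-.09,-.075,-.06):
    m=(abs(Q[...,1]-y0)<.008)&(Q[...,0]<-.03)&(Q[...,0]>-.095)&(P[...,2]<.04)
    s=np.argsort(Q[...,0][m]); print(y0,[tuple(x) for x in np.c_[Q[...,0][m][s]*1000,P[...,2][m][s]*1000].round(0).astype(int).tolist()][::2])
E
```

```text
[-0.01114402 -0.00726986  0.00626098] [ 0.04512664  0.80800579 -1.09316601] [0.45462825 0.19928315 0.02864856]
0.012 [(-95, 5), (-94, 38), (-94, 29), (-92, 32), (-92, 2), (-90, 6), (-89, 3), (-87, -2), (-86, 0), (-84, 0), (-81, 1), (-78, 4), (-72, 8), (-69, 8), (-68, 13), (-64, 13), (-62, 11), (-60, 8), (-59, 9), (-55, 13), (-54, 17), (-49, 15), (-31, 10), (-31, -2), (-31, 28), (-30, 38)]
0.03 [(-95, 34), (-94, 25), (-93, 21), (-93, 15), (-92, -1), (-91, 19), (-90, 27), (-90, 5), (-88, -1), (-86, 6), (-85, -1), (-81, 3), (-79, 0), (-77, 5), (-70, 10), (-69, 13), (-68, 7), (-63, 13), (-62, 7), (-61, 11), (-60, 10), (-57, 11), (-54, 15), (-32, 15), (-31, 39), (-30, 20)]
0.05 [(-95, 24), (-95, 18), (-94, 8), (-94, 24), (-92, 35), (-92, 0), (-91, 22), (-89, 4), (-87, 6), (-85, 3), (-83, 0), (-81, 1), (-78, 2), (-76, 5), (-69, 9), (-66, 13), (-62, 12), (-61, 0), (-61, 10), (-58, 20), (-57, 15), (-33, 14), (-32, 20), (-32, 32), (-31, 14), (-31, 8)]
0.07 [(-95, 30), (-94, 29), (-94, 17), (-93, 16), (-92, 35), (-90, -2), (-89, 1), (-88, 5), (-85, 0), (-84, 2), (-83, 6), (-81, 2), (-74, 8), (
[... 551 characters left out ...]
0, 1), (-89, -3), (-84, 6), (-82, 1), (-82, 1), (-78, 1), (-71, 1), (-66, 19), (-65, 22), (-64, -7), (-62, 21), (-61, 16), (-59, 17), (-59, 17), (-58, 25), (-57, 7), (-55, 17)]
-0.075 [(-95, 21), (-94, 4), (-94, 1), (-94, -2), (-93, 29), (-92, 14), (-91, -3), (-88, 4), (-85, 2), (-83, 4), (-82, 4), (-78, 5), (-78, 4), (-67, 17), (-64, 19), (-62, 18), (-60, -4), (-58, 23), (-58, 16), (-58, 3), (-57, 24), (-56, 4), (-55, 5), (-52, 19)]
-0.06 [(-95, 22), (-95, 19), (-94, 1), (-94, 39), (-94, 34), (-93, 26), (-93, 13), (-92, -1), (-87, 0), (-85, 3), (-83, 1), (-82, 2), (-77, 3), (-68, 17), (-66, 20), (-63, 19), (-62, -4), (-61, 16), (-60, 16), (-59, 17), (-58, 6), (-57, 5), (-57, 16), (-55, 16)]
```

The blade is level and the pads hold it as gripped; a gripper knuckle touched the front rim. I shift 3 mm towards the divider and lower gently.

{"op": "apply_moves", "data": {
  "motion": [
    {"jaw":-1.0,"xyz":[0,-3,0],"twist":0.0},
    {"jaw":-1.0,"xyz":[0,-3,1],"twist":0.0},
    {"jaw":-1.0,"xyz":[0,-3,2],"twist":0.0},
    {"jaw":-1.0,"xyz":[0,-3,2],"twist":0.0}
  ]
}}

```text
time: 28.68
ee_pos: [0.4578, 0.1989, 0.0263]
tcp_rot: [-180.0, 0.0, -97.4]
wrist_force: [2.5, -0.4, -0.3]
opening: 0.0131
grasp_force: 35.9
```

{"op": "apply_moves", "data": {
  "motion": [
    {"jaw":-1.0,"xyz":[0,0,1],"twist":0.0},
    {"jaw":-1.0,"xyz":[0,0,1],"twist":0.0}
  ]
}}

```text
time: 28.92
ee_pos: [0.4581, 0.199, 0.0257]
tcp_rot: [-179.9, 0.0, -97.4]
wrist_force: [4.5, -0.8, 2.2]
opening: 0.0129
grasp_force: 35.9
```

{"op": "apply_moves", "data": {
  "motion": [
    {"jaw":-1.0,"xyz":[0,0,1],"twist":0.0},
    {"jaw":-1.0,"xyz":[0,0,1],"twist":0.0}
  ]
}}

```text
time: 29.18
ee_pos: [0.4584, 0.1991, 0.0252]
tcp_rot: [-179.9, 0.1, -97.4]
wrist_force: [4.2, -0.4, 7.2]
opening: 0.0128
grasp_force: 35.9
```

```bash
python3 -c "
from h import *
to(.4543,.1984,.0223,262.5);print(sensors.get_obs()['torque'])"
```

```text
at [0.4584 0.1991 0.0252] rot [-1.7989e+02  5.0000e-02 -9.7370e+01] q [ 23.  -0. -20.  70.  -0. -59.] t 29.18 open 0.0128 gf 35.9 F [ 4.2 -0.4  7.2]
shift mm [1.2 3.9 2.9] twist 0.002
[ 0.01666677 -0.34955663  0.04056322]
```

{"op": "apply_moves", "data": {
  "motion": [
    {"jaw":-1.0,"xyz":[0,-2,-1],"twist":0.0},
    {"jaw":-1.0,"xyz":[0,-4,0],"twist":0.0},
    {"jaw":-1.0,"xyz":[0,-4,0],"twist":0.0}
  ]
}}

```text
time: 29.55
ee_pos: [0.4594, 0.1986, 0.0248]
tcp_rot: [179.7, 0.0, -97.3]
wrist_force: [-15.6, 1.4, 16.4]
opening: 0.0121
grasp_force: 56.9
```

{"op": "apply_moves", "data": {
  "motion": [
    {"jaw":-1.0,"xyz":[0,0,1],"twist":0.0},
    {"jaw":-1.0,"xyz":[0,0,1],"twist":0.0}
  ]
}}

```text
time: 29.8
ee_pos: [0.4595, 0.1987, 0.0246]
tcp_rot: [179.8, 0.0, -97.3]
wrist_force: [-19.4, -0.0, 23.4]
opening: 0.0126
grasp_force: 60.8
```

```bash
python3 -c "
from h import *
to(.4543,.1984,.0223,262.5);print(sensors.get_obs()['torque'])"
```

```text
at [0.4595 0.1987 0.0246] rot [ 1.7979e+02  2.0000e-02 -9.7310e+01] q [ 23.   0. -20.  70.   0. -59.] t 29.8 open 0.0126 gf 60.8 F [-19.4  -0.   23.4]
shift mm [0.9 5.1 2.3] twist 0.003
[-0.04268435  2.61037758 -0.07824539]
```

The fingers' knuckles span the bay, so about 3 mm above the floor is as low as this grip goes. I back off to the centre, unload, and open by a hair so the spatula settles.

{"op": "apply_moves", "data": {
  "motion": [
    {"jaw":-1.0,"xyz":[0,2,-2],"twist":0.0},
    {"jaw":-1.0,"xyz":[0,3,-2],"twist":0.0},
    {"jaw":-1.0,"xyz":[0,3,-1.5],"twist":0.0},
    {"jaw":-1.0,"xyz":[0,3,-1.5],"twist":0.0}
  ]
}}

```text
time: 30.3
ee_pos: [0.4587, 0.1987, 0.0248]
tcp_rot: [-180.0, -0.0, -97.4]
wrist_force: [0.5, -0.4, 4.6]
opening: 0.0125
grasp_force: 47.0
```

```bash
python3 -c "
from h import *
to(.4543,.1984,.0223,262.5);print(sensors.get_obs()['torque'])"
```

```text
at [0.4587 0.1987 0.0248] rot [-179.99   -0.    -97.38] q [ 23.  -0. -20.  70.  -0. -59.] t 30.3 open 0.0125 gf 47.0 F [ 0.5 -0.4  4.6]
shift mm [0.8 4.3 2.5] twist 0.002
[-0.11942091 -0.08843165 -0.00919382]
```

{"op": "apply_moves", "data": {
  "motion": [
    {"jaw":-0.68,"xyz":[0,0,-0.5],"twist":0.0},
    {"jaw":-0.66,"xyz":[0,0,-0.5],"twist":0.0},
    {"jaw":-0.64,"xyz":[0,0,-1],"twist":0.0},
    {"jaw":-0.62,"xyz":[0,0,-2],"twist":0.0}
  ]
}}

```text
time: 30.8
ee_pos: [0.4586, 0.1987, 0.0266]
tcp_rot: [180.0, -0.0, -97.4]
wrist_force: [-0.2, -0.7, 0.8]
opening: 0.0162
grasp_force: 0.0
```

{"op": "apply_moves", "data": {
  "motion": [
    {"jaw":-0.61,"xyz":[0,0,-1],"twist":0.0},
    {"jaw":-0.59,"xyz":[0,0,-2],"twist":0.0},
    {"jaw":-0.56,"xyz":[0,0,-4],"twist":0.0}
  ]
}}

```text
time: 31.18
ee_pos: [0.4582, 0.1987, 0.0305]
tcp_rot: [180.0, -0.0, -97.4]
wrist_force: [1.2, 1.1, 0.3]
opening: 0.0186
grasp_force: 0.0
```

```bash
python3 - <<'E'
from h import *
to(.4543,.1984,.0223,262.5)
im,d=camera('scene'); P=cloud('scene',d)
c=np.array([.52,.215]); R=np.array([[.9914,-.1305],[.1305,.9914]]); Q=(P[...,:2]-c)@R.T
for y0 in (.012,.03,.05,.07,.085,-.09,-.075,-.06):
    m=(abs(Q[...,1]-y0)<.008)&(Q[...,0]<-.052)&(Q[...,0]>-.066)&(P[...,2]<.03); print(y0,m.sum(),np.median(P[...,2][m]).round(4))
E
```

```text
at [0.4582 0.1987 0.0305] rot [ 1.7996e+02 -2.0000e-02 -9.7360e+01] q [ 23.  -0. -20.  71.   0. -59.] t 31.18 open 0.0186 gf 0.0 F [1.2 1.1 0.3]
shift mm [0.8 3.8 8.2] twist 0.002
0.012 8 0.0071
0.03 8 0.007
0.05 8 0.0082
0.07 6 0.0036
0.085 6 0.0072
-0.09 11 0.0106
-0.075 12 0.0112
-0.06 13 0.013
```

The spatula lies flat on the bay floor: blade top at about 7 mm, handle top at about 12 mm. I retreat upward, turn the tool and measure the lid.

{"op": "apply_moves", "data": {
  "motion": [
    {"jaw":-0.56,"xyz":[0,0,-8],"twist":0.0},
    {"jaw":-0.56,"xyz":[0,0,-40],"twist":0.0},
    {"jaw":-0.56,"xyz":[0,0,-95],"twist":0.15},
    {"jaw":-1.0,"xyz":[0,0,-150],"twist":0.33},
    {"jaw":-1.0,"xyz":[0,0,-205],"twist":0.51}
  ]
}}

```text
time: 31.85
ee_pos: [0.4582, 0.1986, 0.2383]
tcp_rot: [-180.0, 0.0, -126.9]
wrist_force: [0.5, 0.1, -0.1]
opening: 0.0001
grasp_force: 0.0
```

{"op": "apply_moves", "data": {
  "motion": [
    {"jaw":-1.0,"xyz":[0,0,-40],"twist":0.18},
    {"jaw":-1.0,"xyz":[0,0,-75],"twist":0.36},
    {"jaw":-1.0,"xyz":[0,0,-85],"twist":0.54},
    {"jaw":-1.0,"xyz":[0,0,-85],"twist":0.72},
    {"jaw":-1.0,"xyz":[0,0,-85],"twist":0.9}
  ]
}}

```text
time: 32.48
ee_pos: [0.4585, 0.1987, 0.3215]
tcp_rot: [180.0, 0.0, -178.5]
wrist_force: [-0.3, -0.1, -0.2]
opening: 0.0001
grasp_force: 0.0
```

```bash
python3 - <<'E'
from h import *
c=np.array([.52,.215]); R=np.array([[.9914,-.1305],[.1305,.9914]])
def bx(x,y=0): return c+R.T@[x,y]
im,d=camera('top'); 
D=np.load('top0.npz')
for dd in (D['d'],d):
    P=cloud('top',dd); Q=(P[...,:2]-c)@R.T; z=P[...,2]
    m=(dd>0)&(abs(Q[...,1])<.11)&(Q[...,0]>.085)&(Q[...,0]<.14)&(z>.08)&(z<.24)
    k=np.polyfit(z[m],Q[...,0][m],1); print('lid: x_b per z',k,'angle',np.pi/2+np.arctan(k[0]),m.sum(),'at z .0555',np.polyval(k,.0555),'max z',z[(abs(Q[...,1])<.1)&(abs(Q[...,0]-.12)<.03)&(dd>0)].max())
to(*bx(.15),.325,172.5)
Q=(P[...,:2]-c)@R.T
m=(P[...,2]<.03)&(Q[...,0]<-.035)&(Q[...,0]>-.09)&(abs(Q[...,1])<.125)&(cv2.cvtColor(im,cv2.COLOR_RGB2HSV)[...,1]>90); print('wood in box frame',Q[m].mean(0) if m.any() else 0,m.sum())
E
```

```text
lid: x_b per z [0.16921446 0.08924529] angle 1.7384229049184188 2100 at z .0555 0.09863669257349532 max z 0.2763900314005582
lid: x_b per z [0.1696174  0.08915952] angle 1.7388146025808577 2099 at z .0555 0.09857328667171597 max z 0.27622994210303276
at [0.4584 0.1987 0.3214] rot [ 1.7999e+02  3.0000e-02 -1.7900e+02] q [ 23.   0.  14. 103.   0.  22.] t 32.52 open 0.0001 gf 0.0 F [-0.7 -0.3 -0.3]
shift mm [-210.2   -7.    -3.6] twist 0.148
wood in box frame [-0.05883515 -0.04314152] 132
```

The lid stands at 1.739 rad. I go over it to behind its free edge.

{"op": "apply_moves", "data": {
  "motion": [
    {"jaw":-1.0,"xyz":[-45,-6,0],"twist":0.15},
    {"jaw":-1.0,"xyz":[-95,-12,0],"twist":0.15},
    {"jaw":-1.0,"xyz":[-145,-19,0],"twist":0.15},
    {"jaw":-1.0,"xyz":[-190,-25,0],"twist":0.15},
    {"jaw":-1.0,"xyz":[-217,-28,0],"twist":0.15}
  ]
}}

```text
time: 33.15
ee_pos: [0.6779, 0.1772, 0.3198]
tcp_rot: [-180.0, -0.1, 173.4]
wrist_force: [0.2, 0.4, 0.5]
opening: 0.0
grasp_force: 0.0
```

{"op": "apply_moves", "data": {
  "motion": [
    {"jaw":-1.0,"xyz":[0,0,0],"twist":0.0}
  ]
}}

```text
time: 33.28
ee_pos: [0.6778, 0.1774, 0.3182]
tcp_rot: [-179.9, -0.2, 173.3]
wrist_force: [-0.2, 0.2, -0.1]
opening: 0.0003
grasp_force: 0.0
```

```bash
cat >> h.py <<'E'
C=np.array([.52,.215]); RB=np.array([[.9914,-.1305],[.1305,.9914]])
def tob(x,y,z):
    w=C+RB.T@[x,y]; p=np.array(sensors.get_obs()['ee_pos']); print('box frame',(RB@(p[:2]-C)*1000).round(1),(p[2]*1000).round(1)); to(*w,z,172.5)
E
python3 -c "
from h import *
tob(.16,-.02,.25)"
```

```text
box frame [161.4 -16.7] 318.2
at [0.6778 0.1774 0.3182] rot [-1.7994e+02 -1.6000e-01  1.7334e+02] q [ 15.  33.  54. 111.  -0.  21.] t 33.27 open 0.0003 gf 0.0 F [-0.2  0.2 -0.1]
shift mm [ 1.4 -3.3 68.2] twist 0.015
```

{"op": "apply_moves", "data": {
  "motion": [
    {"jaw":-1.0,"xyz":[0,0,25],"twist":0.015},
    {"jaw":-1.0,"xyz":[0,0,50],"twist":0.015},
    {"jaw":-1.0,"xyz":[0,0,66],"twist":0.015},
    {"jaw":-1.0,"xyz":[0,0,66],"twist":0.015}
  ]
}}

```text
time: 33.78
ee_pos: [0.6749, 0.1779, 0.2547]
tcp_rot: [-180.0, -0.1, 172.5]
wrist_force: [-0.2, 0.5, 1.1]
opening: -0.0003
grasp_force: 0.0
```

{"op": "apply_moves", "data": {
  "motion": [
    {"jaw":-1.0,"xyz":[14,0,-1],"twist":0.0},
    {"jaw":-1.0,"xyz":[30,0,-1],"twist":0.0},
    {"jaw":-1.0,"xyz":[47,0,-2],"twist":0.0},
    {"jaw":-1.0,"xyz":[71,0,-3],"twist":0.0},
    {"jaw":-1.0,"xyz":[95,0,0],"twist":0.0}
  ]
}}

```text
time: 34.4
ee_pos: [0.5816, 0.1904, 0.2567]
tcp_rot: [179.9, 0.2, 172.5]
wrist_force: [2.9, 0.3, -1.3]
opening: -0.0003
grasp_force: 1.1
```

```bash
cat >> h.py <<'E'
def lid():
    im,d=camera('top'); P=cloud('top',d); Q=(P[...,:2]-C)@RB.T; z=P[...,2]
    m=(d>0)&(Q[...,1]>-.125)&(Q[...,1]<-.075)&(Q[...,0]<.13)&(Q[...,0]>-.09)&(z>.05)&(z<.27)
    dx=.0986-Q[...,0][m]; dz=z[m]-.0575; g=np.hypot(dx,dz); g=(g>.1)&(g<.2); print('lid phi',np.degrees(np.median(np.arctan2(dz[g],dx[g]))).round(1),g.sum())
E
python3 -c "
from h import *
tob(.043,-.017,.245);lid()"
```

```text
box frame [ 64.3 -16.3] 256.7
at [0.5816 0.1904 0.2567] rot [179.94   0.18 172.45] q [18. 14. 21. 97. -0. 26.] t 34.4 open -0.0003 gf 1.1 F [ 2.9  0.3 -1.3]
shift mm [21.3 -0.7 11.7] twist -0.001
lid phi 76.2 114
```

The lid is following, now at 76°. I continue along the arc.

{"op": "apply_moves", "data": {
  "motion": [
    {"jaw":-1.0,"xyz":[21,0,13],"twist":0.0},
    {"jaw":-1.0,"xyz":[43,0,24],"twist":0.0},
    {"jaw":-1.0,"xyz":[64,0,37],"twist":0.0},
    {"jaw":-1.0,"xyz":[82,0,52],"twist":0.0},
    {"jaw":-1.0,"xyz":[99,0,70],"twist":0.0}
  ]
}}

```text
time: 35.08
ee_pos: [0.484, 0.2036, 0.1864]
tcp_rot: [179.9, 0.2, 172.4]
wrist_force: [2.2, 0.0, -0.1]
opening: -0.0002
grasp_force: 0.7
```

```bash
python3 -c "
from h import *
tob(-.0486,-.017,.1685);lid()"
```

```text
box frame [-34.2 -16. ] 186.4
at [0.484  0.2036 0.1864] rot [1.7992e+02 1.7000e-01 1.7245e+02] q [23.  1. -1. 88. -0. 30.] t 35.08 open -0.0002 gf 0.7 F [ 2.2  0.  -0.1]
shift mm [14.4 -1.  17.9] twist -0.001
lid phi 39.1 577
```

{"op": "apply_moves", "data": {
  "motion": [
    {"jaw":-1.0,"xyz":[14,0,18],"twist":0.0},
    {"jaw":-1.0,"xyz":[26,0,39],"twist":0.0},
    {"jaw":-1.0,"xyz":[34,0,62],"twist":0.0},
    {"jaw":-1.0,"xyz":[39,0,85],"twist":0.0},
    {"jaw":-1.0,"xyz":[41,0,101],"twist":0.0}
  ]
}}

```text
time: 35.75
ee_pos: [0.4438, 0.2091, 0.0843]
tcp_rot: [180.0, 0.1, 172.4]
wrist_force: [1.0, -0.1, 2.1]
opening: 0.0
grasp_force: 0.5
```

{"op": "apply_moves", "data": {
  "motion": [
    {"jaw":-1.0,"xyz":[0,0,3],"twist":0.0},
    {"jaw":-1.0,"xyz":[0,0,5],"twist":0.0},
    {"jaw":-1.0,"xyz":[0,0,7],"twist":0.0},
    {"jaw":-1.0,"xyz":[0,0,8],"twist":0.0}
  ]
}}

```text
time: 36.25
ee_pos: [0.4439, 0.209, 0.0764]
tcp_rot: [180.0, 0.1, 172.4]
wrist_force: [-2.7, -1.0, 11.0]
opening: -0.0001
grasp_force: 5.3
```

```bash
python3 -c "
from h import *
tob(-.075,-.017,.0765);lid()"
```

```text
box frame [-74.7 -15.9] 76.4
at [0.4439 0.209  0.0764] rot [1.7996e+02 6.0000e-02 1.7239e+02] q [ 25.  -3. -17.  76.  -0.  33.] t 36.25 open -0.0001 gf 5.3 F [-2.7 -1.  11. ]
shift mm [ 0.3 -1.1 -0.1] twist -0.002
lid phi 1.6 589
```

Resistance starts at exactly the closed height. One more small push, then I retreat and check.

{"op": "apply_moves", "data": {
  "motion": [
    {"jaw":-1.0,"xyz":[0,0,1.5],"twist":0.0},
    {"jaw":-1.0,"xyz":[0,0,1.5],"twist":0.0}
  ]
}}

```text
time: 36.55
ee_pos: [0.4439, 0.209, 0.0764]
tcp_rot: [179.9, 0.1, 172.4]
wrist_force: [-4.7, -2.4, 15.1]
opening: -0.0001
grasp_force: 7.9
```

{"op": "apply_moves", "data": {
  "motion": [
    {"jaw":-1.0,"xyz":[0,0,-20],"twist":0.0},
    {"jaw":-1.0,"xyz":[10,0,-70],"twist":0.0},
    {"jaw":-1.0,"xyz":[40,0,-120],"twist":0.0},
    {"jaw":-1.0,"xyz":[70,0,-160],"twist":0.0},
    {"jaw":-1.0,"xyz":[90,0,-180],"twist":0.0}
  ]
}}

```text
time: 37.17
ee_pos: [0.3536, 0.2211, 0.257]
tcp_rot: [179.9, 0.2, 172.4]
wrist_force: [-0.0, 0.2, -0.1]
opening: 0.0002
grasp_force: 0.0
```

```bash
python3 - <<'E'
from h import *
lid()
for n in ('scene','top'):
    im,d=camera(n); P=cloud(n,d); Q=(P[...,:2]-C)@RB.T; z=P[...,2]
    if n=='scene': cv2.imwrite('pics/final.png',cv2.resize(im[110:290,90:410],(800,450),interpolation=3)[:,:,::-1])
    for x0 in (.08,.04,0,-.04,-.08,-.095):
        m=(d>0)&(abs(Q[...,0]-x0)<.01)&(abs(Q[...,1])<.12)&(z<.1); print(n,x0,m.sum(),np.median(z[m]).round(4))
print(sensors.get_obs()['time'])
E
```

```text
lid phi 1.6 584
scene 0.08 374 0.0604
scene 0.04 349 0.0615
scene 0 328 0.0608
scene -0.04 320 0.0597
scene -0.08 298 0.0586
scene -0.095 258 0.0583
top 0.08 590 0.0612
top 0.04 595 0.0617
top 0 604 0.062
top -0.04 611 0.062
top -0.08 622 0.0611
top -0.095 637 0.0604
37.325
```

View pics/final.png

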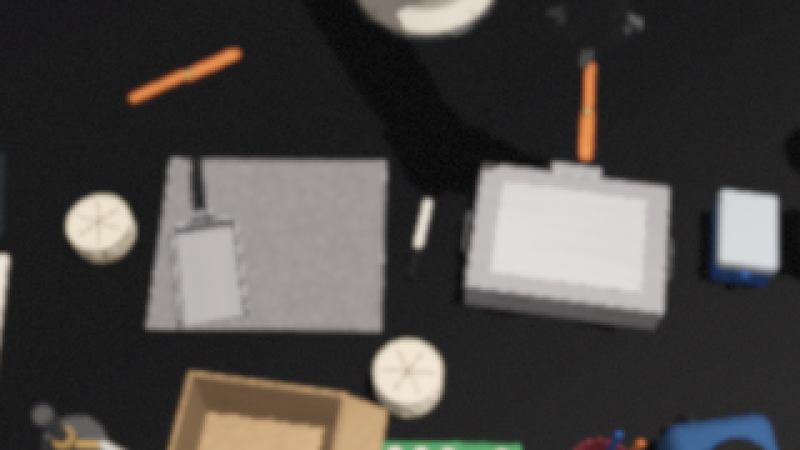

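The lid is closed and level, its plate at (570,240) with the top about 60 mm up all over. The empty tray lies flat on the mat at (207,270), and everything else is in place. I hand in.

```bash
python3 -c "
from h import *
print(bot.job_done())"
```

```text
the job is handed in; nothing more can be done
None
```

The job is handed in, at about 37 s of the 72 s allowed: the five caps are in the large bay, the empty tray is flat on the mat, the spatula is flat in the front bay (let go about 3 mm above its floor, because the gripper's knuckles met the bay edges), and the lid is fully closed.

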